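# Pack the condiment caddy and close its cover

### The job

Tidy the restaurant table: stand the round shaker and the flat-sided tin upright in the green caddy, in a row with the jar that is already in it, setting each down rather than dropping it. Then lower the caddy's hinged cover gently until it is fully closed, under control all the way instead of letting it fall, and leave the other tableware where it is.

Things in the scene. Friction and masses are not known exactly. Their poses are not given: they have to be found in the camera images.
- caddy: Green plastic open tray, fixed to the table, outside 80 (x) by 208 (y) by 50 mm high; walls and floor 4 mm, so inside 72 by 200 by 46 mm deep. Origin: centre of its underside. y runs along its length towards the hinged end, where the jar stands; the rest of the row is free. Things stand in one row along y, 36 to 42 mm above the rim, so grip them across the tray (along its x) above the walls.
- cover (a joint): Angle of the caddy's green cover: 0 closed, positive open; starts about 1.5 to 1.8 rad, stop at 1.9. A hollow cap 88 mm wide, 220 long, 51 high, walls 3 mm, 0.3 kg; closed, its top is 101 mm above the table, with room for things up to 94 mm tall in the tray. Hinge friction (0.2 N m) holds it wherever it is left above about 0.8 rad; lower down it falls shut if let go.
- cover_hinge (a point): Middle of the hinge line, 50 mm above the table at the +y end of the caddy (caddy frame: 0, 104, 50.5 mm). The hinge axis is the caddy's x. Its orientation turns with the cover and equals the caddy's when closed.
- cover_bar (a point): Centre of the round steel handle bar, 12 mm thick, 66 long, parallel to the hinge, on two end arms 52 mm out from the cover's free end. Cover frame: -269 mm in y, 42 in z from the hinge; cover upright: on top, about 320 mm above the table; closed: 92 mm above it, off the tray's -y end. Pinch from above, fingers on the two sides along the caddy's y; it rolls between the pads as the cover turns.
- shaker: Round white shaker with a flat steel top, 60 mm diameter (straight sides up to 84 mm), 88 mm tall, about 0.22 kg, standing loose on the table. Origin: centre of its underside, z up along its axis.
- tin: Flat-sided steel tin, 50 (its x) by 66 (its y) by 84 mm tall, about 0.2 kg, standing loose on the table. Origin: centre of its underside. With its y along the caddy's y it fits the row, its 50 mm across the caddy.
- jar: Amber jar with a black cap, 54 mm diameter, 82 mm tall, already standing loose in the +y (hinge) end of the caddy, to stay there. Origin: centre of its underside.
- mug: White mug, 86 mm wide, 78 mm tall; bystander. Origin: centre of its underside, as for all below.
- tumbler: Clear cup, 70 mm wide, 85 mm tall; bystander.
- plate: White side plate, 190 mm wide, 20 mm high; bystander.
- bottle: Green bottle, 60 mm wide, 170 mm tall; bystander.
- spoon: Steel spoon, 180 mm long, lying flat; bystander.
- bill_tube: Short amber tube for the bill, 60 mm wide, 55 mm tall; bystander.
- napkins: Black napkin dispenser, 80 by 120 by 110 mm; bystander.
There are look-alikes about, which are no part of the job. What is shaped like the shaker but yellow is not meant.

How it is judged (in metres and radians):
On the way, in this order (a step that is already met when the one before it is completed fails the run):
1. shaker, tin and jar all stand upright on the caddy's floor, shaker and tin let go, the cover still open (x of shaker in the frame of caddy between -0.036 and 0.036 m and y of shaker in the frame of caddy between -0.1 and 0.1 m and z of each of shaker, tin, jar in the frame of caddy below 0.012 m and angle between each of shaker, tin, jar's own z axis and vertical below 0.15 rad and x of tin in the frame of caddy between -0.036 and 0.036 m and y of tin in the frame of caddy between -0.1 and 0.1 m and x of jar in the frame of caddy between -0.036 and 0.036 m and y of jar in the frame of caddy between -0.1 and 0.1 m and contact force between the fingers and shaker below 0.1 N and contact force between the fingers and tin below 0.1 N and value of joint cover above 0.9 rad), for 0.2 s.
2. the cover is fully closed (value of joint cover below 0.03 rad), for 0.2 s.
At the end, for the whole second after the job is handed in: Shaker, tin and jar stand at rest (under 20 mm/s) on the caddy's floor (undersides within 8 mm of it), inside its walls and upright within 0.15 rad, and the cover is closed to within 0.03 rad (x of shaker in the frame of caddy between -0.036 and 0.036 m and y of shaker in the frame of caddy between -0.1 and 0.1 m and z of each of shaker, tin, jar in the frame of caddy below 0.012 m and angle between each of shaker, tin, jar's own z axis and vertical below 0.15 rad and x of tin in the frame of caddy between -0.036 and 0.036 m and y of tin in the frame of caddy between -0.1 and 0.1 m and x of jar in the frame of caddy between -0.036 and 0.036 m and y of jar in the frame of caddy between -0.1 and 0.1 m and linear speed of each of shaker, tin, jar below 0.02 m/s and value of joint cover below 0.03 rad); the robot touches nothing.
It fails at once if the cover falls or is slammed (closes faster than 2.5 rad/s) (velocity of joint cover below -2.5 rad/s).
It fails at once if the shaker is dropped (moves faster than 0.7 m/s while not held, a fall of over 25 mm) (linear speed of shaker above 0.7 m/s and contact force between the fingers and shaker below 0.1 N).
It fails at once if the tin is dropped (moves faster than 0.7 m/s while not held, a fall of over 25 mm) (linear speed of tin above 0.7 m/s and contact force between the fingers and tin below 0.1 N).
It fails at once if other tableware is moved by more than 40 mm or tipped (distance of any of mug, tumbler, plate, bottle, spoon, bill_tube, napkins from where it was at the start of the episode above 0.04 m or angle between any of mug, tumbler, plate, bottle, bill_tube, napkins's own z axis and vertical above 0.5 rad).
It also fails if it takes over 72 s, if anything falls off the work surface, if the arm or the gripper's body presses on something with over 40 N, if the wrist force passes 120 N, or if a joint passes its speed limit or range.

### The arm

A 6-joint arm with a two-finger parallel gripper is mounted at the origin on the work surface. World frame = base frame: x ahead of the robot, y to its left, z up, the work surface at z = 0. Lengths are in mm, angles in rad, forces in N, time in s.
With the tool pointing down it reaches from about 275 to 1000 mm from the base axis. Payload 8.4 kg.
Tool frame: the origin (TCP) lies between the finger pads; the fingertips stand r.nose_length ahead of it and the grasp point (between the pads) lies 8 mm behind it (r.nose_length is the distance from the TCP to the fingertips, in mm); y points along the fingers, x is the direction in which the jaws open and shut, and the axes are right-handed (so a half turn about y gives the same grasp; the last joint's range is limited). The gripper opens to 85 mm and grips with 20 to 120 N. Pads are 22 mm wide; open, the fingers measure 114 mm over their backs; the gripper's body (76 mm by 85 mm) begins 54 mm behind the grasp point. The pads swing forward as they close: fully open they stand 13 mm farther back than shut.
Start: joints at [-0.002, 0.353, 1.633, -0, 1.155, -0.002], TCP at [625.002, -0, 242.281] pointing down, gripper open.
Joint ranges: [-2.63, 2.63], [-0.92, 2.1], [0.06, 2.66], [-1.3, 4.44], [0, 2.69], [-3.02, 3.02]. Speed limits (rad/s): [2.22, 2.22, 2.79, 3.14, 3.14, 3.14].

### API

Orientations are given as [roll, pitch, yaw] about the fixed x, y, z axes, in that order (R = Rz(yaw) Ry(pitch) Rx(roll)).
In Python, from rig import r, cams, order gives the robot as it stands. The module is installed in compiled form; this text tells all that it offers.
- The arm moves only by the shell command python3 -m crank 'ROWS' [FORCE]. ROWS is JSON, a list of rows, each a list of 7 numbers: the turn, a rotation vector about the tool's x, y, z in degrees, then the shift along the tool's x, y, z in cm, then the opening, from -1 (shut) to 1 (fully open). A call has exactly 10 rows; each row shifts and turns the pose as measured when the row begins, along the tool's axes as they then stand; what a row does not reach is not made up. A row lasts 1/12 s, in which the tool goes at most 41.7 mm and 7.16 degrees, less where a joint would pass 70% of its speed; a pose out of reach is approached as far as the arm can. A call with a gripper value outside its range is refused whole. The fingers move at their own pace and stop on an object; FORCE is the grip in N (left out, the last holds). Time passes only in rows, so rows that do not move let the fingers close, or fill a call up. It gives the time, the measured TCP pose, the force and the opening at its end, in the units of the state.
- r.sense(): the state, without advancing time (a new reading comes with each control period).
- cams.grab_frame(name): name is "scene" or "side" or "wrist"; returns the picture (400x640x3 uint8, blue, green, red); there is no depth.
- cams.camera_info(name): a dict with "intrinsics" (3x3 intrinsics, pixels), "k1" (the pictures are not rectified: a ray, as slopes to the right and down, at radius r is drawn at 1 + k1 r^2 times it, then the intrinsics apply), "view" (4x4, takes a point from world to camera coordinates); the wrist camera has in their place "hand_eye" (4x4, takes a point from camera to tool coordinates, whose origin is the TCP and whose axes are the tool frame's). Camera axes: x right, y up, looking along -z (the intrinsics and any distortion apply to the point x, -y, -z); pixel columns grow to the right and rows downward; lengths in mm; the calibration is good to about 2 mm. A picture is of the moment at which its call begins: read the wrist's pose just before it. camera_info takes no time and is no camera call.
- order.sign_off(): hands the job in, once; it reports no verdict.
The state is a dict: "clock": time; "qpos": joint angles; "qvel": joint speeds; "joint_efforts": joint torques, N m; "eef_pos": TCP position; "tcp_rot": TCP orientation; "contact_force": force on the tool from outside, world axes, zero at the start; "wrist_torque": the same for the moment, N m; "opening": opening from 0.0 (shut) to 1.0 (fully open).
Only numpy, scipy, OpenCV 4.12 (cv2) and the standard library are available. Lean on these libraries where they do the work, as an engineer would, in place of code of your own. Each camera call takes 0.05 s, during which the arm holds its last target.

## Working session

There is one attempt and no reset: what is moved stays moved. The work goes in short steps, Python scripts to look and compute and a shell command to move; the robot and the scene stay as the last step left them, time stands still between calls to the robot, and variables do not carry over. Pictures are saved under pics/ and viewed, and the job is handed in when it is done.

```bash
mkdir -p pics; ls; python3 - <<'E'
from rig import r,cams,order
import cv2,json
s=r.sense(); print(s, r.nose_length)
for n in ("scene","side","wrist"):
    cv2.imwrite(f"pics/{n}0.png",cams.grab_frame(n)); print(n,cams.camera_info(n))
E
```

```text
pics
{'clock': 0.0, 'qpos': array([-2.38848875e-03,  3.53683567e-01,  1.63416367e+00, -3.38078353e-05,
        1.15517301e+00, -2.42002194e-03]), 'qvel': array([-0.00023039, -0.0021041 , -0.00024339, -0.00014649,  0.00012615,
        0.00087935]), 'joint_efforts': array([-2.03471049e-03, -6.05236173e+01, -3.42063046e+01, -2.62302356e-04,
        9.48130677e-03,  3.61521288e-06]), 'eef_pos': array([ 6.24528876e+02, -1.93813345e-03,  2.41526903e+02]), 'tcp_rot': array([-1.57082378e+00,  1.42766531e-03,  4.51859264e-05]), 'contact_force': array([-0.45726038,  0.18320938, -0.05616887]), 'wrist_torque': array([ 0.03293648, -0.04935765, -0.0307465 ]), 'opening': 0.9989041525133049} 11.0
scene {'intrinsics': array([[497.58490776,   0.        , 323.65986905],
       [  0.        , 497.58490776, 196.42829054],
       [  0.        ,   0.        ,   1.        ]]), 'k1': -0.15603110868844278, 'view': array([[-1.14873307e-02,  9.99923126e-01, -4.66732743e-03,
        -1.17012848e+01],
       [-5.75182145e-01, -2.78955192e-03,  8.18020610e-01,
         2.73754125e+02],
       [ 8.17944705e-01,  1.
[... 553 characters left out ...]
103028e-01,  7.06014177e-01,
        -1.06854023e+03],
       [ 0.00000000e+00,  0.00000000e+00,  0.00000000e+00,
         1.00000000e+00]])}
wrist {'intrinsics': array([[305.75942367,   0.        , 317.32953621],
       [  0.        , 305.75942367, 196.61894421],
       [  0.        ,   0.        ,   1.        ]]), 'k1': -0.029351569197031562, 'hand_eye': array([[ 9.99999901e-01,  4.40716116e-04, -6.27045304e-05,
         1.13897679e+00],
       [-1.91905367e-04,  2.99701204e-01, -9.54033098e-01,
        -1.32413801e+02],
       [-4.01665138e-04,  9.54033015e-01,  2.99701259e-01,
         7.58486918e+01],
       [ 0.00000000e+00,  0.00000000e+00,  0.00000000e+00,
         1.00000000e+00]])}
```

View pics/scene0.png

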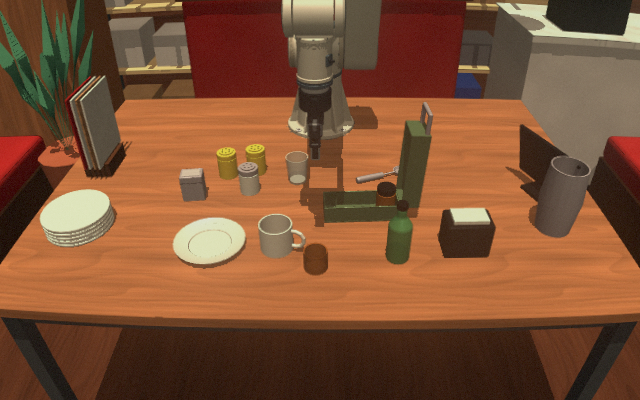

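View pics/side0.png

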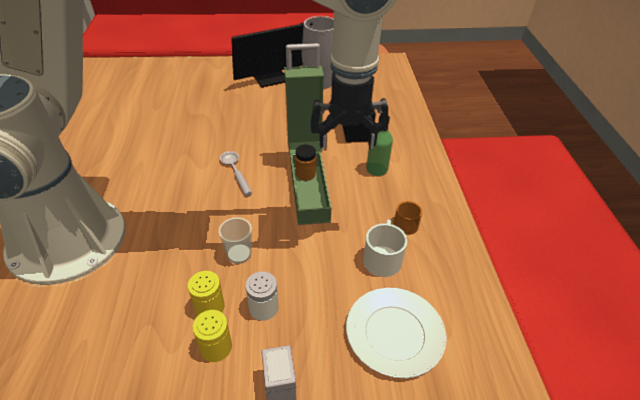

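View pics/wrist0.png

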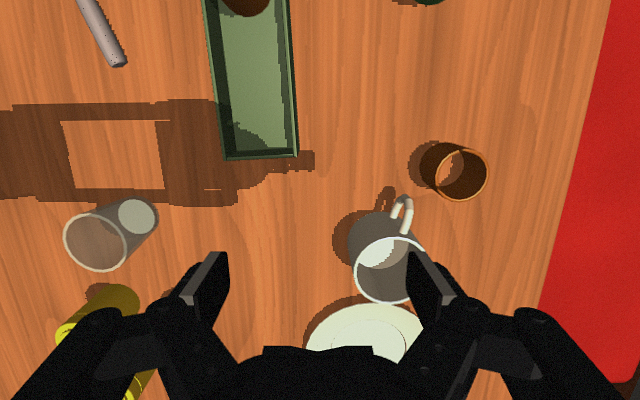

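```bash
cat > h.py <<'E'
import numpy as np, cv2
from rig import r,cams
from scipy.spatial.transform import Rotation as Ro
def pose(s=None):
    s=s or r.sense(); T=np.eye(4); T[:3,:3]=Ro.from_euler('xyz',s['tcp_rot']).as_matrix(); T[:3,3]=s['eef_pos']; return T
def cam(n,T=None):
    i=cams.camera_info(n)
    W=np.linalg.inv(i['view']) if 'view' in i else (pose() if T is None else T)@i['hand_eye']
    return i['intrinsics'],i['k1'],W
def ray(n,u,v,T=None):
    K,k,W=cam(n,T)
    p=cv2.undistortPoints(np.array([[[u,v]]],float),K,np.array([k,0,0,0,0.]))[0,0]
    d=W[:3,:3]@np.array([p[0],-p[1],-1]); return W[:3,3],d/np.linalg.norm(d)
def onz(n,u,v,z,T=None):
    o,d=ray(n,u,v,T); return o+d*(z-o[2])/d[2]
def proj(n,P,T=None):
    K,k,W=cam(n,T); c=np.linalg.inv(W)@np.r_[P,1]
    a,b=c[0]/-c[2],-c[1]/-c[2]; f=1+k*(a*a+b*b)
    return K[0,0]*a*f+K[0,2],K[1,1]*b*f+K[1,2]
def tri(n1,p1,n2,p2):
    o1,d1=ray(n1,*p1);o2,d2=ray(n2,*p2)
    A=np.c_[d1,-d2]; t=np.linalg.lstsq(A,o2-o1,rcond=None)[0]
    a=o1+d1*t[0];b=o2+d2*t[1]; return (a+b)/2,np.linalg.norm(a-b)
E
python3 - <<'E'
import cv2
a=cv2.imread('pics/scene0.png');b=cv2.imread('pics/side0.png')
cv2.imwrite('pics/c1.png',cv2.resize(a[130:220,170:320],(750,450),interpolation=cv2.INTER_CUBIC))
cv2.imwrite('pics/c2.png',cv2.resize(b[250:400,180:310],(520,600),interpolation=cv2.INTER_CUBIC))
cv2.imwrite('pics/c3.png',cv2.resize(a[95:235,310:450],(600,600),interpolation=cv2.INTER_CUBIC))
cv2.imwrite('pics/c4.png',cv2.resize(b[30:230,270:400],(390,600),interpolation=cv2.INTER_CUBIC))
E
```

```text
(no output)
```

View pics/c1.png

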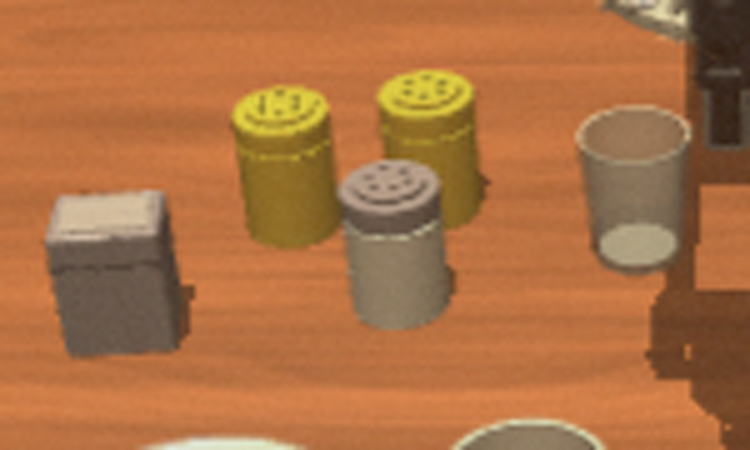

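View pics/c2.png

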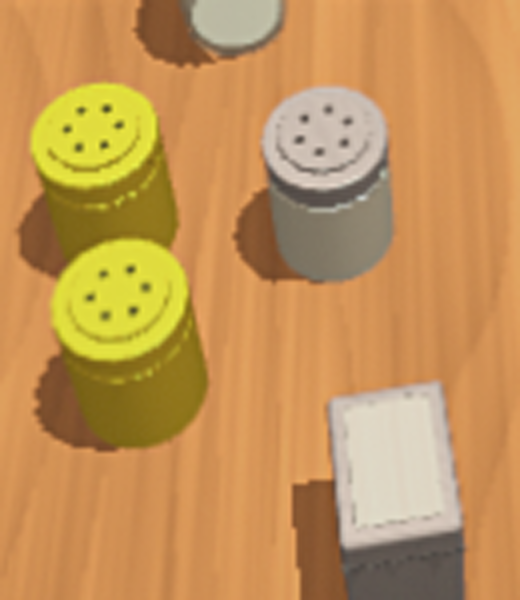

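View pics/c3.png

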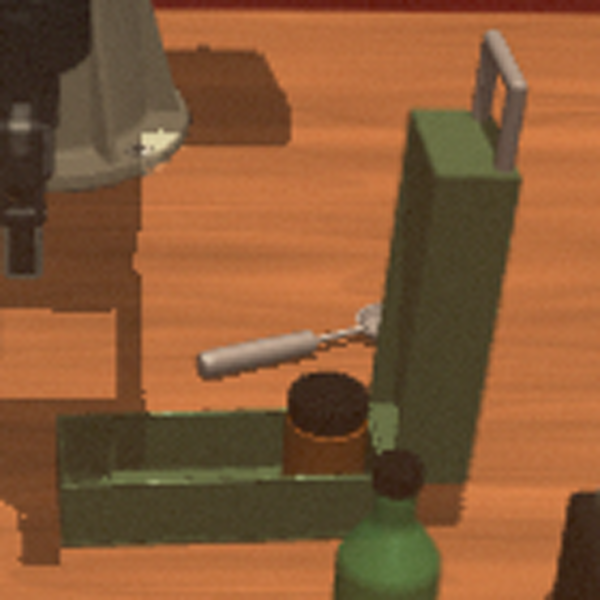

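View pics/c4.png

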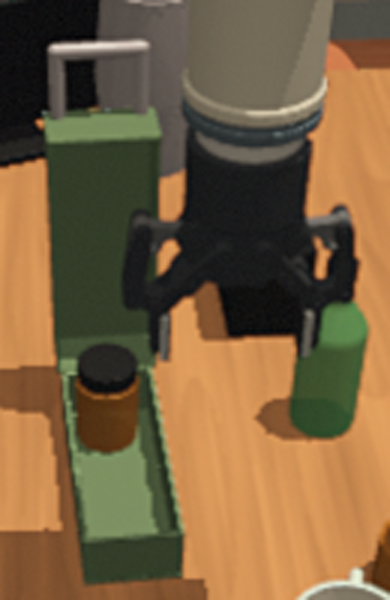

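```bash
python3 - <<'E'
from h import *
np.set_printoptions(precision=1,suppress=True)
S=lambda x,y:(x/4+180,y/4+250); C=lambda x,y:(x/5+170,y/5+130)
print('shaker',onz('side',*S(325,138),88),onz('scene',*C(389,190),88),tri('side',S(325,138),'scene',C(389,190)))
a=[onz('side',*S(*p),84) for p in[(330,397),(440,383),(462,530),(344,550)]]
b=[onz('scene',*C(*p),84) for p in[(62,195),(163,192),(170,237),(47,243)]]
for c in(a,b):
  print('tin',np.array(c)[:,:2],np.mean(c,0),[np.linalg.norm(c[i]-c[i-1]) for i in range(4)],[np.degrees(np.arctan2(*(c[i]-c[i-1])[1::-1])) for i in range(4)])
S=lambda x,y:(x/3+270,y/3+30); C=lambda x,y:(x/4.286+310,y/4.286+95)
print('rim front', onz('side',*S(82,547),50),onz('side',*S(183,534),50), 'scene',onz('scene',*C(58,418),50),onz('scene',*C(62,487),50),'far base',onz('scene',*C(62,547),0))
for p,q in (((55,47),(492,35)),((145,45),(520,85))): print('bar',tri('side',S(*p),'scene',C(*q)))
print('jar',onz('side',*S(107,365),82),onz('scene',*C(328,392),82))
for n,p,z in(('mug',(385,236),78),('tumbler',(236,230),85),('bottle',(381,134),170),('bill',(408,212),55)): print(n,onz('side',*p,z))
E
```

```text
shaker [ 446.6 -211.7   88. ] [ 458.2 -203.5   88. ] (array([ 445.9, -206. ,   80.2]), np.float64(0.3437853653414923))
tin [[ 451.  -340.7]
 [ 497.8 -337.1]
 [ 505.1 -400.9]
 [ 457.8 -406.1]] [ 477.9 -371.2   84. ] [np.float64(65.75703577636054), np.float64(46.91965304362869), np.float64(64.2443579627647), np.float64(47.56595309338523)] [np.float64(95.9518605848862), np.float64(4.419911494092017), np.float64(-83.45741747245641), np.float64(-173.732875922774)]
tin [[ 456.6 -399.5]
 [ 453.6 -339.1]
 [ 502.3 -324.5]
 [ 508.5 -395.4]] [ 480.3 -364.6   84. ] [np.float64(52.04959945050201), np.float64(60.47531028875926), np.float64(50.86424413390047), np.float64(71.13568665226278)] [np.float64(-175.46827344438225), np.float64(92.88085229074372), np.float64(16.65596961339117), np.float64(-85.00299227576323)]
rim front [522.5   9.6  50. ] [601.2  19.5  50. ] scene [527.8  17.6  50. ] [604.2  21.1  50. ] far base [601.6  20.8   0. ]
bar (array([515.7, 277.8, 320.8]), np.float64(0.967938924979753))
bar (array([584.4, 282.4, 320. ]), np.float64(1.1918287903933558))
jar [550.6 189.7  82. ] [543.7 192.1  82. ]
mug [704.7 -95.6  78. ]
tumbler [390.7 -68.6  85. ]
bottle [724.1 137.7 170. ]
bill [776.   -6.9  55. ]
```

```bash
python3 -m crank '[[0,0,0,-2.2,-0.2,-2.6,1],[0,0,0,-2.2,-0.2,-2.6,1],[0,0,0,-2.2,-0.2,-2.6,1],[0,0,0,-2.2,-0.2,-2.6,1],[0,0,0,-2.2,-0.2,-2.6,1],[0,0,0,-2.2,-0.2,-2.6,1],[0,0,0,-2.2,-0.2,-2.6,1],[0,0,0,-2.2,-0.2,-2.6,1],[0,0,0,0,0,0,1],[0,0,0,0,0,0,1]]' 60; python3 - <<'E'
from h import *
print(r.sense()['eef_pos'])
cv2.imwrite('pics/w1.png',cams.grab_frame('wrist'))
E
```

```text
clock: 0.98
eef_pos: [440.1, -214.5, 255.4]
tcp_rot: [-1.57, 0.004, 0.004]
contact_force: [0.4, 0.8, 0.9]
opening: 1.0
[ 440.07820733 -214.53833174  255.40114544]
```

View pics/w1.png

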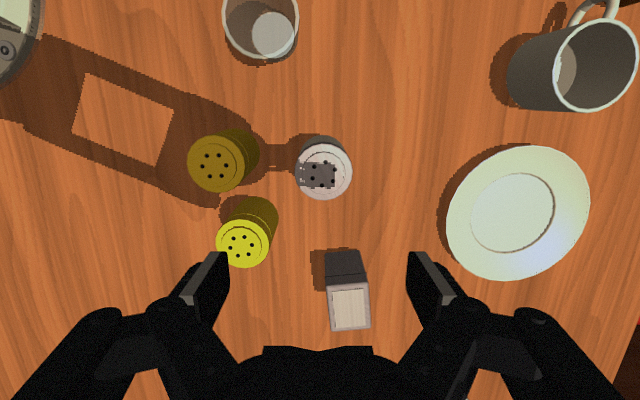

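```bash
python3 - <<'E'
from h import *
np.set_printoptions(precision=1,suppress=True)
im=cv2.imread('pics/w1.png')
cv2.imwrite('pics/w1c.png',cv2.resize(im[120:345,180:400],(586,600),interpolation=cv2.INTER_CUBIC))
for n,p,z in(('shaker',(324.5,172),88),('y1',(216,164),88),('y2',(243.5,244),88)): print(n,onz('wrist',*p,z))
E
```

```text
shaker [ 447.7 -206.6   88. ]
y1 [ 339.3 -198.9   88. ]
y2 [ 360.9 -286.8   88. ]
```

View pics/w1c.png

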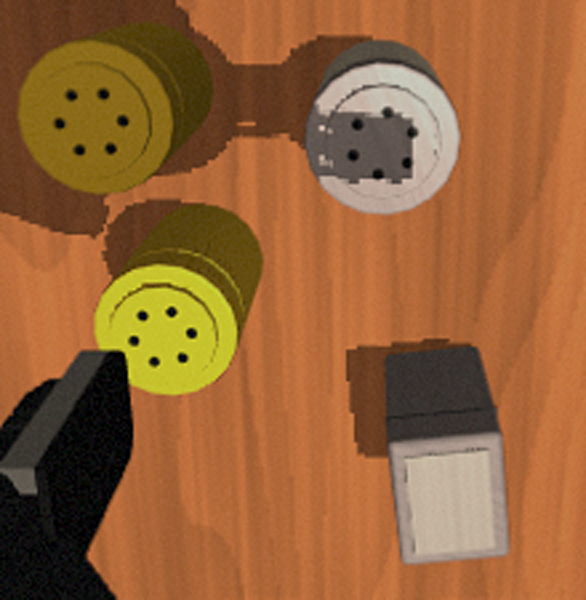

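```bash
python3 -m crank '[[0,0,0,0.4,1,0.4,1],[0,0,0,0.3,2,0.4,1],[0,0,0,0,3,0,1],[0,0,0,0,3,0,1],[0,0,0,0,3,0,1],[0,0,0,0,2,0,1],[0,0,0,0,1,0,1],[0,0,0,0,0.5,0,1],[0,0,0,0,0,0,1],[0,0,0,0,0,0,1]]' 60; python3 - <<'E'
from h import *
np.set_printoptions(precision=1,suppress=True)
print(pose())
im=cams.grab_frame('wrist');cv2.imwrite('pics/w2.png',im)
C=lambda x,y:(x/2.664+180,y/2.664+120)
T=np.eye(4);T[:3,:3]=Ro.from_euler('xyz',[-1.57,.004,.004]).as_matrix();T[:3,3]=[440.1,-214.5,255.4]
c=[onz('wrist',*C(*p),84,T) for p in[(389,439),(502,432),(508,553),(405,562)]]
print('tin',np.array(c)[:,:2],np.mean(c,0),[np.linalg.norm(c[i]-c[i-1]) for i in range(4)],[np.degrees(np.arctan2(*(c[i]-c[i-1])[1::-1])) for i in range(4)])
E
```

```text
clock: 1.87
eef_pos: [455.7, -194.7, 88.3]
tcp_rot: [-1.568, 0.002, 0.016]
contact_force: [-0.5, -0.2, 0.6]
opening: 1.001
[[   1.    -0.    -0.   455.7]
 [   0.     0.     1.  -194.7]
 [  -0.    -1.     0.    88.3]
 [   0.     0.     0.     1. ]]
tin [[ 451.  -340. ]
 [ 499.5 -336.3]
 [ 505.8 -399.8]
 [ 459.1 -405. ]] [ 478.9 -370.3   84. ] [np.float64(65.53974905345638), np.float64(48.64974730008761), np.float64(63.846721550285814), np.float64(47.01125197748162)] [np.float64(97.12008850022616), np.float64(4.345120131792382), np.float64(-84.30318362972599), np.float64(-173.66308474446535)]
```

View pics/w2.png

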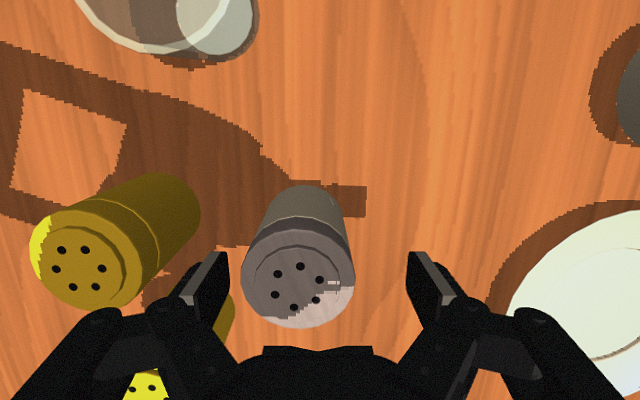

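```bash
python3 -m crank '[[0,0,0,-0.4,0,-0.5,1],[0,0,0,-0.3,0,-0.5,1],[0,0,0,0,0.4,0,1],[0,0,0,0,0.8,0,1],[0,0,0,0,0.8,0,1],[0,0,0,0,0.4,0,1],[0,0,0,0,0,0,1],[0,0,0,0,0,0,1],[0,0,0,0,0,0,1],[0,0,0,0,0,0,1]]' 60; python3 - <<'E'
from h import *
cv2.imwrite('pics/w3.png',cams.grab_frame('wrist'))
E
```

```text
clock: 2.75
eef_pos: [450.6, -207.2, 65.1]
tcp_rot: [-1.571, -0.004, 0.015]
contact_force: [-0.5, 0.7, 1.4]
opening: 0.999
```

View pics/w3.png

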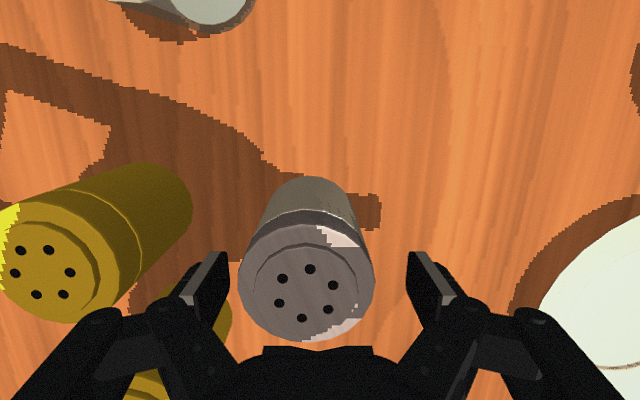

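```bash
python3 - <<'E'
from h import *
print(onz('wrist',307,282,88))
E
python3 -m crank '[[0,0,0,-0.2,0.1,0,1],[0,0,0,-0.1,0.1,0,1],[0,0,0,0,0,0,0],[0,0,0,0,0,0,-0.5],[0,0,0,0,0,0,-1],[0,0,0,0,0,0,-1],[0,0,0,0,0,0,-1],[0,0,0,0,0,0,-1],[0,0,0,0,0,0,-1],[0,0,0,0,0,0,-1]]' 60
```

```text
[ 447.26159529 -202.81469891   88.        ]
clock: 3.63
eef_pos: [447.4, -207.2, 63.8]
tcp_rot: [-1.572, -0.005, 0.016]
contact_force: [0.2, 0.1, 0.1]
opening: 0.681
```

```bash
python3 -m crank '[[0,0,0,0,-0.5,0,-1],[0,0,0,0,-1.5,0,-1],[0,0,0,0,-2.5,0,-1],[0,0,0,0,-2.5,0,-1],[0,0,0,0,-2,0,-1],[0,0,0,0,-1,0,-1],[0,0,0,0,0,0,-1],[0,0,0,0,0,0,-1],[0,0,0,0,0,0,-1],[0,0,0,0,0,0,-1]]' 60; python3 - <<'E'
from h import *
print(r.sense()['contact_force'])
a=cams.grab_frame('scene');b=cams.grab_frame('side')
cv2.imwrite('pics/w4.png',cams.grab_frame('wrist'));cv2.imwrite('pics/s4.png',a);cv2.imwrite('pics/d4.png',b)
c3=cv2.resize(a[95:235,310:450],(600,600),interpolation=cv2.INTER_CUBIC)
c4=cv2.resize(b[30:230,270:400],(390,600),interpolation=cv2.INTER_CUBIC)
cv2.imwrite('pics/c5.png',np.hstack([c4]))
E
```

```text
clock: 4.47
eef_pos: [444.6, -206.0, 167.3]
tcp_rot: [-1.569, -0.0, 0.016]
contact_force: [-0.2, -0.6, -1.6]
opening: 0.684
[-0.23777989 -0.58954108 -1.56126577]
```

View pics/w4.png

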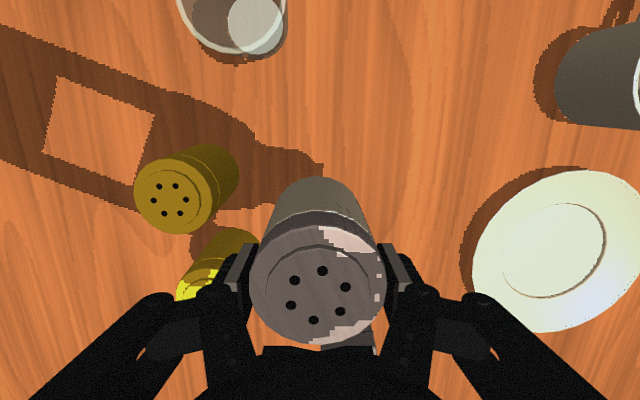

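View pics/c5.png

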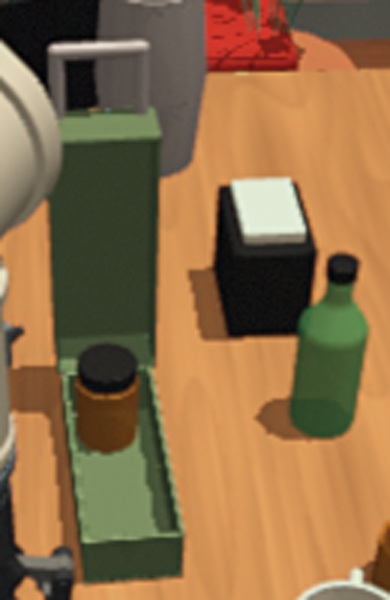

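View pics/s4.png

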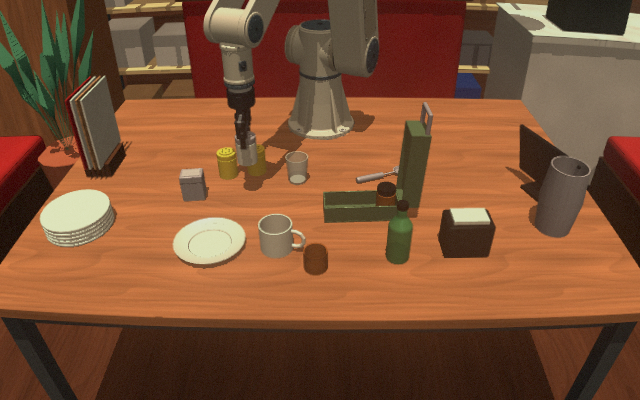

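```bash
python3 - <<'E'
from h import *
a=cv2.imread('pics/wrist0.png')[0:170,190:320]
cv2.imwrite('pics/c6.png',cv2.resize(a,None,fx=3.5,fy=3.5,interpolation=cv2.INTER_CUBIC))
E
```

```text
(no output)
```

View pics/c6.png

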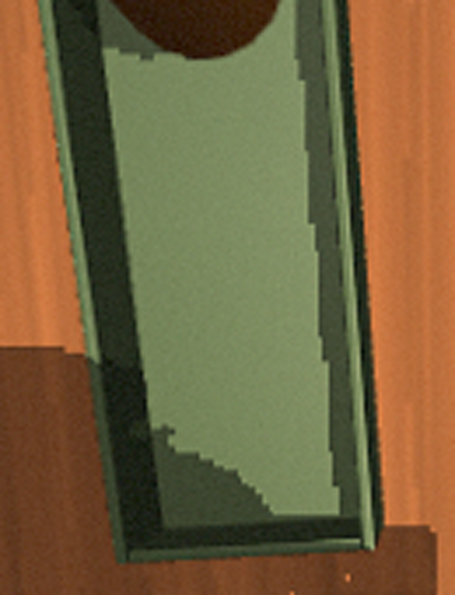

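```bash
python3 - <<'E'
from h import *
np.set_printoptions(precision=1,suppress=True)
T=np.eye(4);T[:3,:3]=Ro.from_euler('xyz',[-1.5708,.0014,0]).as_matrix();T[:3,3]=[624.5,0,241.5]
C=lambda x,y:(x/3.5+190,y/3.5)
for p in[(117,562),(373,549),(40,1),(345,1)]: print('w',p,onz('wrist',*C(*p),50,T))
S=lambda x,y:(x/3+270,y/3+30)
for p in[(82,545),(182,536),(62,375),(152,368)]: print('s',p,onz('side',*S(*p),50))
print('jar wrist',)
C=lambda x,y:(x/4.286+310,y/4.286+95)
print(onz('scene',*C(62,487),50),onz('scene',*C(370,478),50))
E
```

```text
w (117, 562) [524.5  14.7  50. ]
w (373, 549) [603.2  18.6  50. ]
w (40, 1) [516.8 167.   50. ]
w (345, 1) [598.6 166.3  50. ]
s (82, 545) [522.6  11.7  50. ]
s (182, 536) [600.2  17.4  50. ]
s (62, 375) [512.7 217.3  50. ]
s (152, 368) [591.8 223.3  50. ]
jar wrist
[604.2  21.1  50. ] [593.7 216.4  50. ]
```

```bash
python3 - <<'E'
from h import *
T=pose();print(T[:3,3])
for v in (281,283,285): print(onz('wrist',318,v,191.5)-T[:3,3])
a=cv2.imread('pics/d4.png');cv2.imwrite('pics/c7.png',cv2.resize(a[200:400,150:350],(600,600)))
E
```

```text
[ 444.5049525  -205.93073118  167.16418342]
[ 1.30840041  5.88442274 24.33581658]
[ 1.32344392  4.94533369 24.33581658]
[ 1.3385612   4.00168438 24.33581658]
```

View pics/c7.png

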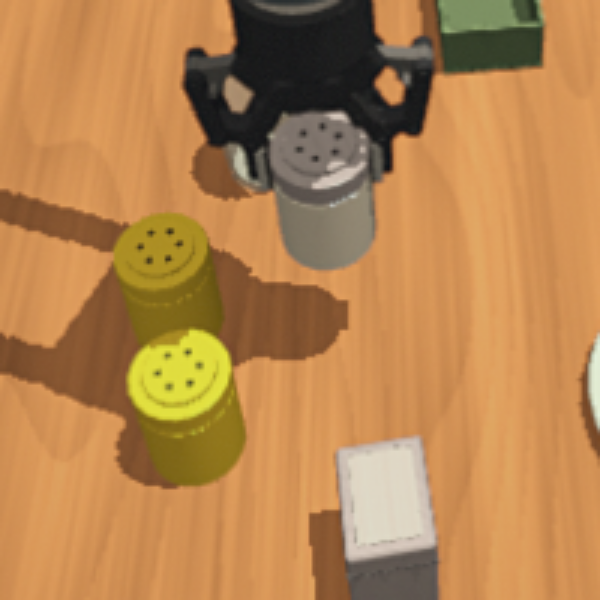

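```bash
python3 -m crank '[[0,-0.5,0,0.6,0,1.8,-1],[0,-0.5,0,1.2,0,3.5,-1],[0,-0.5,0,1.3,0,3.8,-1],[0,-0.3,0,1.3,0,3.8,-1],[0,0,0,1.3,0,3.8,-1],[0,0,0,1.3,0,3.8,-1],[0,0,0,1.3,0,3.8,-1],[0,0,0,1.2,0,3.5,-1],[0,0,0,0.7,0,2,-1],[0,0,0,0.3,0,1,-1]]' 60; python3 -m crank '[[0,0,0,0,0,0,-1],[0,0,0,0,0,0,-1],[0,0,0,0,0,0,-1],[0,0,0,0,0,0,-1],[0,0,0,0,0,0,-1],[0,0,0,0,0,0,-1],[0,0,0,0,0,0,-1],[0,0,0,0,0,0,-1],[0,0,0,0,0,0,-1],[0,0,0,0,0,0,-1]]' 60; python3 - <<'E'
from h import *
b=cams.grab_frame('side');cv2.imwrite('pics/d5.png',b)
cv2.imwrite('pics/w5.png',cams.grab_frame('wrist'));print(r.sense()['eef_pos'])
E
```

```text
clock: 5.45
eef_pos: [538.8, 117.4, 161.5]
tcp_rot: [-1.569, 0.007, 0.042]
contact_force: [-0.6, -0.7, -2.7]
opening: 0.687
clock: 6.28
eef_pos: [536.9, 113.0, 159.6]
tcp_rot: [-1.571, 0.011, 0.039]
contact_force: [-1.6, -0.6, -2.1]
opening: 0.687
[536.91901143 113.14658343 159.62311362]
```

View pics/w5.png

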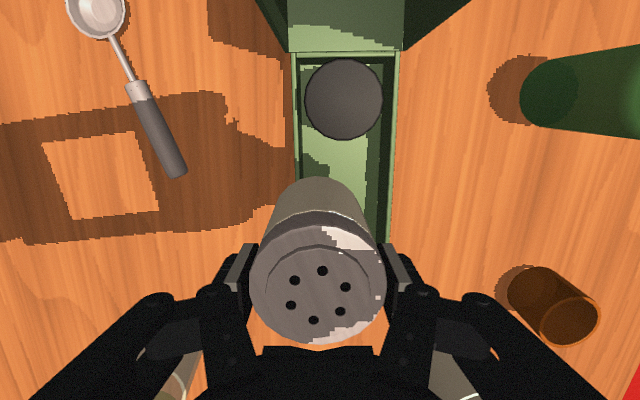

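View pics/d5.png

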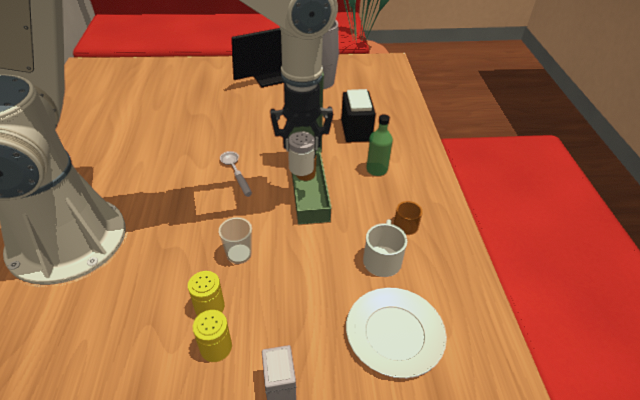

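```bash
python3 - <<'E'
from h import *
np.set_printoptions(precision=1,suppress=True)
T=pose();im=cv2.imread('pics/w5.png')
cv2.imwrite('pics/c8.png',cv2.resize(im[30:250,240:440],(545,600),interpolation=cv2.INTER_CUBIC))
print(T[:3,3])
for p,z in(((292,53),50),((399,52),50),((343,98),82),((390,230),50),((318,283),183.6),((313,179),95.6)):print(p,onz('wrist',*p,z,T))
E
```

```text
[536.9 113.1 159.6]
(292, 53) [514.2 221.6  50. ]
(399, 52) [591.8 225.3  50. ]
(343, 98) [551.  191.3  82. ]
(390, 230) [600.3  85.5  50. ]
(318, 283) [538.4 117.9 183.6]
(313, 179) [533.4 139.3  95.6]
```

View pics/c8.png

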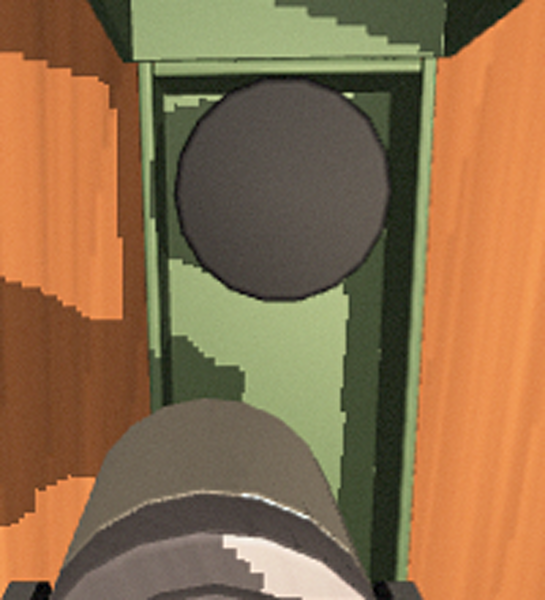

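```bash
python3 - <<'E'
from h import *
np.set_printoptions(precision=1,suppress=True)
T=np.eye(4);T[:3,:3]=Ro.from_euler('xyz',[-1.571,-.004,.015]).as_matrix();T[:3,3]=[450.6,-207.2,65.1]
print(onz('wrist',310,177,0,T),onz('wrist',307,282,88,T),onz('wrist',307,341,88,T),onz('wrist',307,223,88,T),onz('wrist',307,211,84,T))
im=cv2.imread('pics/w5.png')
cv2.imwrite('pics/c9.png',cv2.resize(im[170:350,230:410],(600,600),interpolation=cv2.INTER_CUBIC))
im=cv2.imread('pics/w3.png')
cv2.imwrite('pics/c10.png',cv2.resize(im[170:350,220:400],(600,600),interpolation=cv2.INTER_CUBIC))
E
```

```text
[ 446.7 -179.9    0. ] [ 447.3 -202.8   88. ] [ 447.4 -233.1   88. ] [ 447.2 -176.5   88. ] [ 447.  -173.1   84. ]
```

View pics/c9.png

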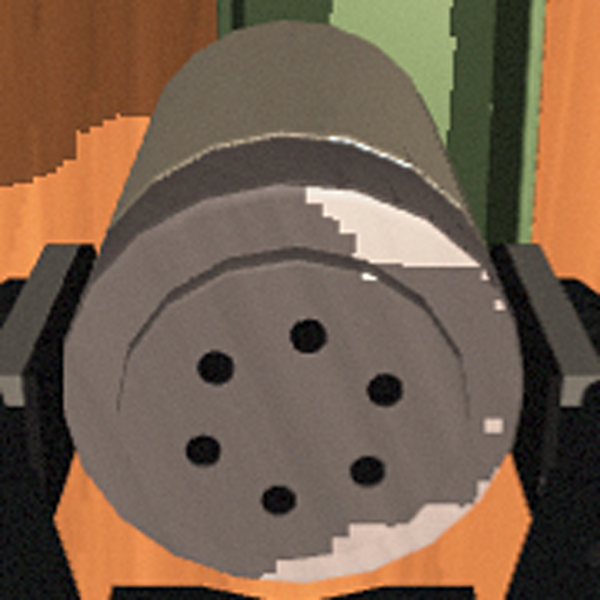

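View pics/c10.png

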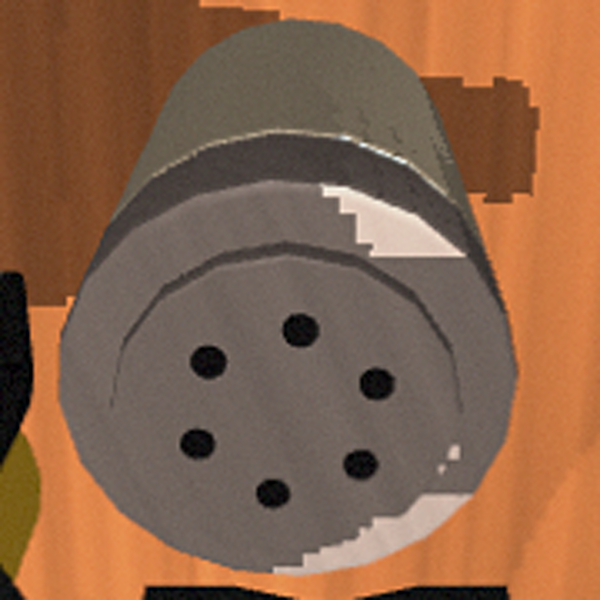

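```bash
python3 -m crank '[[0,0,-0.3,0.6,0,0.4,-1],[0,-0.2,-0.3,0.6,0.5,0.4,-1],[0,-0.2,0,0.4,1,0.2,-1],[0,0,0,0.1,1,0.1,-1],[0,0,0,0,0.8,0,-1],[0,0,0,0,0.4,0,-1],[0,0,0,0,0,0,-1],[0,0,0,0,0,0,-1],[0,0,0,0,0,0,-1],[0,0,0,0,0,0,-1]]' 60; python3 - <<'E'
from h import *
cv2.imwrite('pics/w6.png',cams.grab_frame('wrist'));print(r.sense()['eef_pos'])
E
```

```text
clock: 7.22
eef_pos: [554.4, 126.6, 116.6]
tcp_rot: [-1.572, 0.003, 0.048]
contact_force: [-0.2, -0.1, -2.7]
opening: 0.683
[554.42476336 126.61212309 116.66322233]
```

View pics/w6.png

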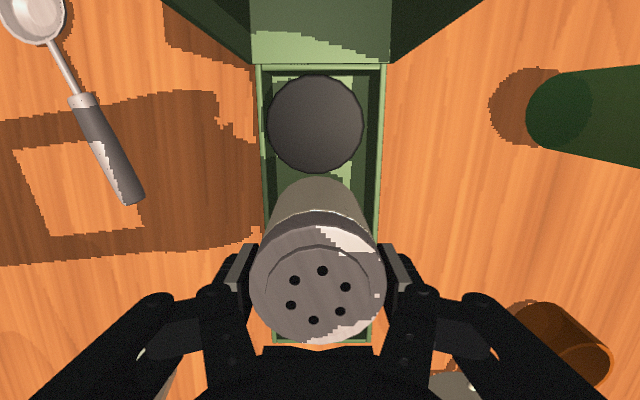

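```bash
python3 -m crank '[[0,0,0,0.2,0.3,-0.1,-1],[0,0,0,0,0.6,-0.1,-1],[0,0,0,0,0.8,0,-1],[0,0,0,0,0.8,0,-1],[0,0,0,0,0.7,0,-1],[0,0,0,0,0.4,0,-1],[0,0,0,0,0.2,0,-1],[0,0,0,0,0.1,0,-1],[0,0,0,0,0,0,-1],[0,0,0,0,0,0,-1]]' 60
```

```text
clock: 8.1
eef_pos: [556.8, 124.2, 73.6]
tcp_rot: [-1.572, 0.002, 0.047]
contact_force: [0.8, -1.0, -1.9]
opening: 0.683
```

```bash
python3 -m crank '[[0,0,0,0,0.15,0,-1],[0,0,0,0,0.15,0,-1],[0,0,0,0,0.1,0,-1],[0,0,0,0,0.1,0,-1],[0,0,0,0,0.05,0,-1],[0,0,0,0,0,0,-1],[0,0,0,0,0,0,-1],[0,0,0,0,0,0,-1],[0,0,0,0,0,0,-1],[0,0,0,0,0,0,-1]]' 60
```

```text
clock: 8.93
eef_pos: [557.7, 124.5, 68.8]
tcp_rot: [-1.571, -0.001, 0.048]
contact_force: [-0.1, -1.5, -2.8]
opening: 0.689
```

```bash
python3 -m crank '[[0,0,0,0,0.1,0,-1],[0,0,0,0,0.1,0,-1],[0,0,0,0,0,0,-1],[0,0,0,0,0,0,0.4],[0,0,0,0,0,0,0.5],[0,0,0,0,0,0,0.7],[0,0,0,0,0,0,1],[0,0,0,0,0,0,1],[0,0,0,0,0,0,1],[0,0,0,0,-0.2,0,1]]' 60; python3 - <<'E'
from h import *
cv2.imwrite('pics/w7.png',cams.grab_frame('wrist'));print(r.sense()['eef_pos'],r.sense()['contact_force'])
cv2.imwrite('pics/d7.png',cv2.resize(cams.grab_frame('side')[60:260,220:440],None,fx=2.7,fy=2.7))
E
```

```text
clock: 9.77
eef_pos: [558.7, 124.7, 70.4]
tcp_rot: [-1.571, -0.002, 0.047]
contact_force: [0.7, 0.1, 0.1]
opening: 1.001
[558.92037431 124.81679136  70.89953443] [ 0.45241572 -0.41163468 -0.71260815]
```

View pics/w7.png

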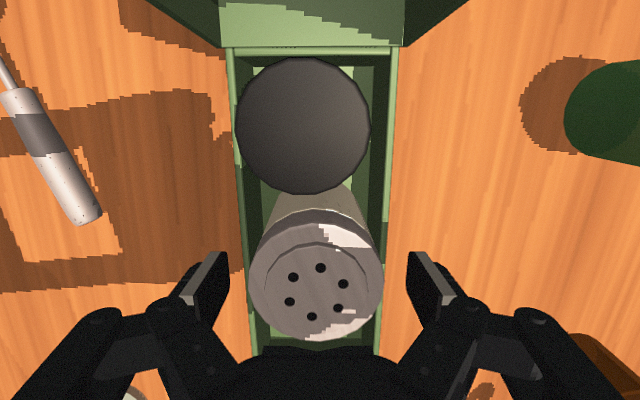

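View pics/d7.png

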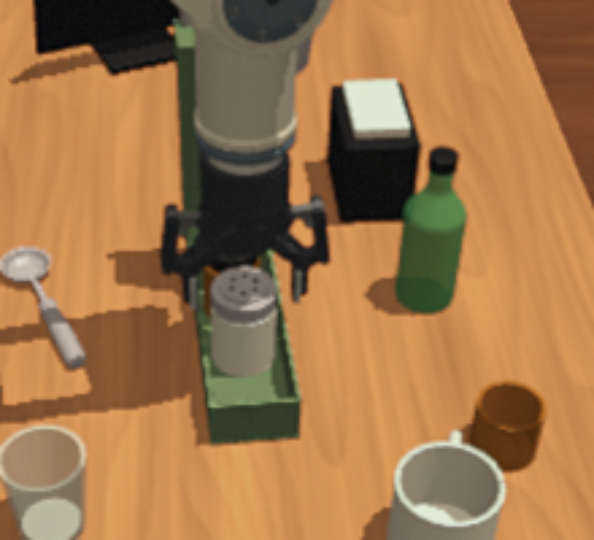

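```bash
python3 -m crank '[[0,0,0,0,-1,0,1],[0,0,0,0,-2.5,0,1],[0,0,0,0,-3.5,-0.3,1],[0,0,0,-0.3,-3,-1.5,1],[0,0,0,-0.7,-1.5,-3,1],[0,0,0,-0.8,0,-3.8,1],[0,0,0,-0.8,0,-4,1],[0,0,0,-0.8,0,-4,1],[0,0,0,-0.8,0,-4,1],[0,0,0,-0.8,0,-4,1]]' 60;  python3 -m crank '[[0,-0.3,0,-0.8,0,-4,1],[0,-0.4,0,-0.8,0,-4,1],[0,-0.4,0,-0.8,0,-4,1],[0,-0.4,0,-0.8,0,-4,1],[0,-0.4,0,-0.8,0,-3.5,1],[0,-0.3,0,-0.5,0,-2,1],[0,0,0,0,0,0,1],[0,0,0,0,0,0,1],[0,0,0,0,0,0,1],[0,0,0,0,0,0,1]]' 60;python3 - <<'E'
from h import *
cv2.imwrite('pics/w8.png',cams.grab_frame('wrist'));print(r.sense()['eef_pos'],r.sense()['tcp_rot'])
E
```

```text
clock: 10.7
eef_pos: [522.2, -124.8, 199.7]
tcp_rot: [-1.572, -0.012, 0.059]
contact_force: [1.7, -0.4, -0.4]
opening: 0.999
clock: 11.53
eef_pos: [488.4, -356.3, 208.3]
tcp_rot: [-1.578, -0.019, 0.091]
contact_force: [0.2, 0.5, 0.7]
opening: 0.999
[ 488.52760721 -356.03498448  208.32058044] [-1.57835007 -0.01879345  0.09159869]
```

View pics/w8.png

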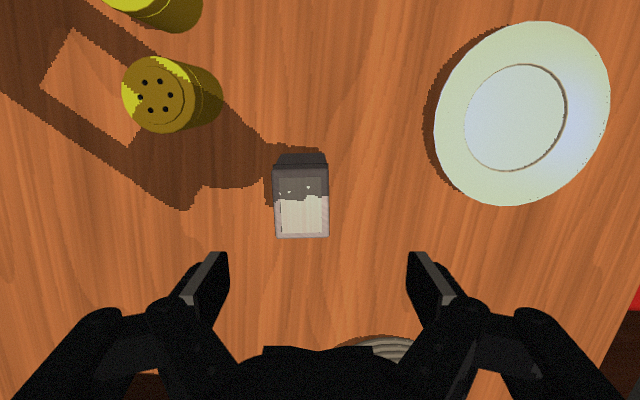

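```bash
python3 - <<'E'
from h import *
im=cv2.imread('pics/w8.png')
cv2.imwrite('pics/c11.png',cv2.resize(im[140:250,250:350],(545,600),interpolation=cv2.INTER_CUBIC))
E
```

```text
(no output)
```

View pics/c11.png

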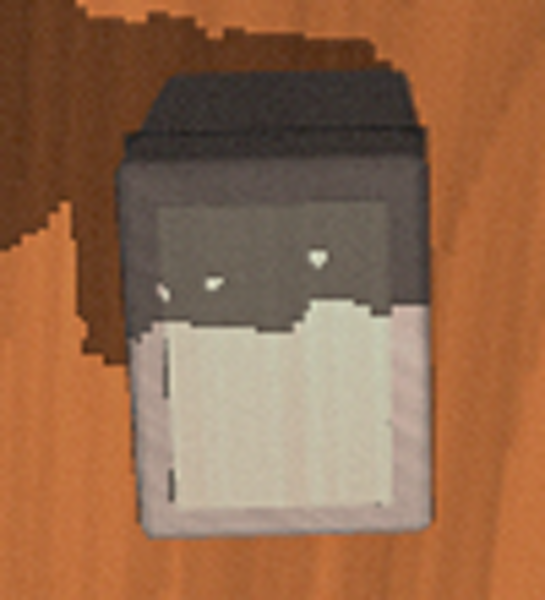

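```bash
python3 - <<'E'
from h import *
np.set_printoptions(precision=1,suppress=True)
T=np.eye(4);T[:3,:3]=Ro.from_euler('xyz',[-1.578,-.0188,.0916]).as_matrix();T[:3,3]=[488.5,-356.2,208.3]
C=lambda x,y:(x/5.45+250,y/5.45+140)
c=[onz('wrist',*C(*p),84,T) for p in[(118,160),(428,157),(434,527),(143,537)]]
print('tin',np.array(c)[:,:2],np.mean(c,0),[np.linalg.norm(c[i]-c[i-1]) for i in range(4)],[np.degrees(np.arctan2(*(c[i]-c[i-1])[1::-1])) for i in range(4)])
d=T[:3,:3].T@(np.mean(c,0)-T[:3,3]);print(d)
E
```

```text
tin [[ 451.4 -340.6]
 [ 499.7 -336. ]
 [ 507.3 -399.3]
 [ 458.5 -405.2]] [ 479.2 -370.3   84. ] [np.float64(64.95956759491446), np.float64(48.605560551101796), np.float64(63.79784922154013), np.float64(49.1310205656641)] [np.float64(96.31002715552324), np.float64(5.531005058097705), np.float64(-83.21633880024481), np.float64(-173.10331055639028)]
[-12.9 124.2 -12.3]
```

```bash
python3 -m crank '[[0.2,-0.5,0.5,-0.5,0.5,-0.6,1],[0.2,-0.5,0.5,-0.4,1.5,-0.5,1],[0,0,0,0,2.5,-0.1,1],[0,0,0,0,2.5,0,1],[0,0,0,0,2.2,0,1],[0,0,0,0,1.2,0,1],[0,0,0,0,0.6,0,1],[0,0,0,0,0.2,0,1],[0,0,0,0,0,0,1],[0,0,0,0,0,0,1]]' 60;python3 - <<'E'
from h import *
cv2.imwrite('pics/w9.png',cams.grab_frame('wrist'));print(r.sense()['eef_pos'],r.sense()['tcp_rot'])
E
```

```text
clock: 12.42
eef_pos: [479.9, -365.3, 85.6]
tcp_rot: [-1.568, 0.005, 0.123]
contact_force: [-0.6, -0.4, -0.3]
opening: 0.999
[ 480.04783199 -365.37710317   85.89424905] [-1.5681199   0.0048166   0.12325105]
```

View pics/w9.png

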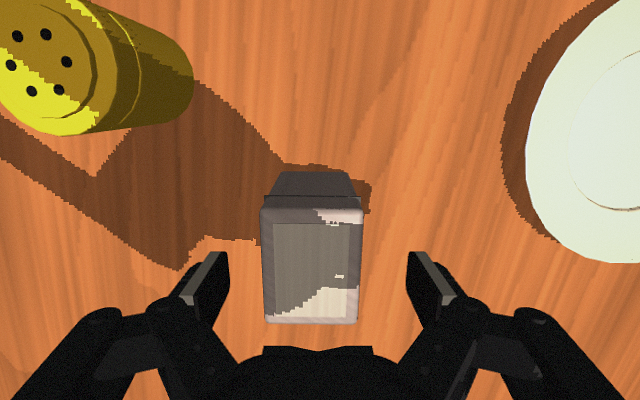

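```bash
python3 -m crank '[[0,0.3,0,-0.1,0.3,-0.2,1],[0,0.3,0,-0.1,0.7,-0.2,1],[0,0,0,0,0.7,0,1],[0,0,0,0,0.4,0,1],[0,0,0,0,0.1,0,1],[0,0,0,0,0,0,1],[0,0,0,0,0,0,1],[0,0,0,0,0,0,0],[0,0,0,0,0,0,-0.5],[0,0,0,0,0,0,-1]]' 60; python3 -m crank '[[0,0,0,0,0,0,-1],[0,0,0,0,0,0,-1],[0,0,0,0,0,0,-1],[0,0,0,0,0,0,-1],[0,0,0,0,0,0,-1],[0,0,0,0,-0.5,0,-1],[0,0,0,0,-1.5,0,-1],[0,0,0,0,-2.5,0,-1],[0,0,0,0,-2,0,-1],[0,0,0,0,-2,0,-1]]' 60;python3 - <<'E'
from h import *
cv2.imwrite('pics/w10.png',cams.grab_frame('wrist'));print(r.sense()['eef_pos'],r.sense()['tcp_rot'])
E
```

```text
clock: 13.3
eef_pos: [479.9, -371.5, 64.7]
tcp_rot: [-1.572, 0.001, 0.112]
contact_force: [-2.0, -1.6, 2.3]
opening: 0.601
clock: 14.13
eef_pos: [476.3, -368.3, 147.7]
tcp_rot: [-1.563, 0.01, 0.112]
contact_force: [0.9, 0.9, -2.7]
opening: 0.577
[ 478.26270546 -369.86066239  152.06097462] [-1.56741543  0.00568049  0.11190921]
```

View pics/w10.png

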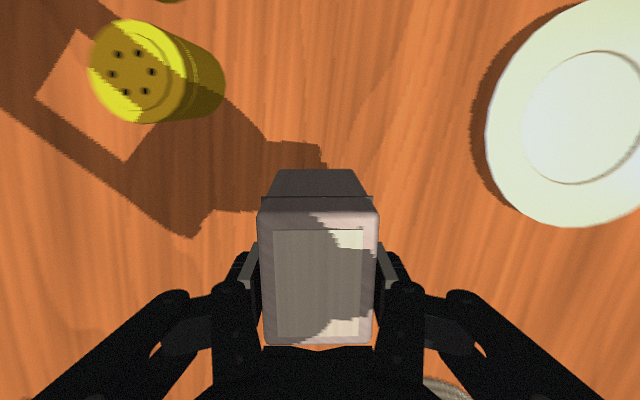

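```bash
python3 - <<'E'
from h import *
np.set_printoptions(precision=1,suppress=True)
T=np.eye(4);T[:3,:3]=Ro.from_euler('xyz',[-1.571,-.002,.047]).as_matrix();T[:3,3]=[558.8,124.8,70.7]
print([onz('wrist',*p,92,T) for p in((316,341),(316,223),(249,283),(383,283))],onz('wrist',227,48,50,T),onz('wrist',403,47,50,T),[onz('wrist',*p,86,T) for p in ((302,57),(302,194))])
T=pose();z=T[2,3]-64+84
print(T[:3,3],[onz('wrist',*p,z,T)-T[:3,3] for p in((257,214),(379,212),(374,345),(265,346))])
E
```

```text
[array([560.5,  97.4,  92. ]), array([557.9, 154.8,  92. ]), array([531. , 126.4,  92. ]), array([587.2, 128.9,  92. ])] [513.9 222.   50. ] [594.5 226.2  50. ] [array([550.2, 215.1,  86. ]), array([551.8, 164.6,  86. ])]
[ 478.3 -369.9  152.1] [array([-26.1,  30.4,  20. ]), array([21.4, 36.6, 20. ]), array([ 30.4, -27.6,  20. ]), array([-19.2, -34. ,  20. ])]
```

```bash
python3 -m crank '[[0,1,0,0.6,-0.5,1.8,-1],[0,1,0,1.2,-0.5,3.5,-1],[0,1,0,1.2,-0.3,3.8,-1],[0,0.8,0,1.2,0,3.8,-1],[0,0,0,1,0,3.9,-1],[0,0,0,1,0,3.9,-1],[0,0,0,1,0,3.9,-1],[0,0,0,1,0,3.9,-1],[0,0,0,1,0,3.9,-1],[0,0,0,1,0,3.7,-1]]' 60; python3 -m crank '[[0,0,0,0.7,0,3,-1],[0,0,0,0.4,0,2,-1],[0,0,0,0.2,0,1,-1],[0,0,0,0,0,0,-1],[0,0,0,0,0,0,-1],[0,0,0,0,0,0,-1],[0,0,0,0,0,0,-1],[0,0,0,0,0,0,-1],[0,0,0,0,0,0,-1],[0,0,0,0,0,0,-1]]' 60;python3 - <<'E'
from h import *
cv2.imwrite('pics/w11.png',cams.grab_frame('wrist'));print(r.sense()['eef_pos'],r.sense()['tcp_rot'])
E
```

```text
clock: 15.02
eef_pos: [562.7, 1.7, 166.4]
tcp_rot: [-1.575, -0.001, 0.031]
contact_force: [0.9, -0.0, -2.3]
opening: 0.575
clock: 15.85
eef_pos: [573.1, 68.5, 164.1]
tcp_rot: [-1.574, 0.001, 0.035]
contact_force: [0.1, 0.3, -3.1]
opening: 0.574
[573.12800833  68.49302041 164.06646102] [-1.57424627e+00  6.53224388e-04  3.46825144e-02]
```

View pics/w11.png

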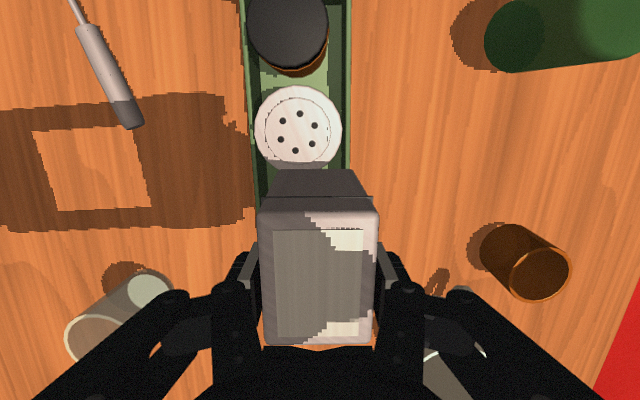

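```bash
python3 - <<'E'
from h import *
print(onz('wrist',298,128,92))
E
python3 -m crank '[[0.1,-0.3,0,-0.5,0,-0.4,-1],[0.1,-0.2,0,-0.5,0,-0.4,-1],[0,0,0,-0.3,0.3,-0.3,-1],[0,0,0,0,1,0,-1],[0,0,0,0,1,0,-1],[0,0,0,0,0.8,0,-1],[0,0,0,0,0.4,0,-1],[0,0,0,0,0.2,0,-1],[0,0,0,0,0,0,-1],[0,0,0,0,0,0,-1]]' 60; python3 - <<'E'
from h import *
cv2.imwrite('pics/w12.png',cams.grab_frame('wrist'));print(r.sense()['eef_pos'],r.sense()['tcp_rot'])
cv2.imwrite('pics/d12.png',cv2.resize(cams.grab_frame('side')[60:260,220:440],None,fx=2.7,fy=2.7,interpolation=cv2.INTER_CUBIC))
E
```

```text
[559.54070917 126.5683899   92.        ]
clock: 16.73
eef_pos: [558.1, 54.8, 121.8]
tcp_rot: [-1.571, 0.003, 0.043]
contact_force: [-0.8, 0.4, -3.5]
opening: 0.579
[558.13480745  54.79555766 121.93668192] [-1.57051966  0.00263451  0.04319522]
```

View pics/w12.png

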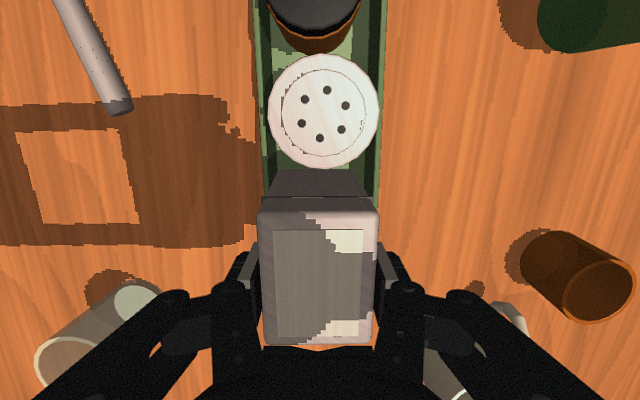

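View pics/d12.png

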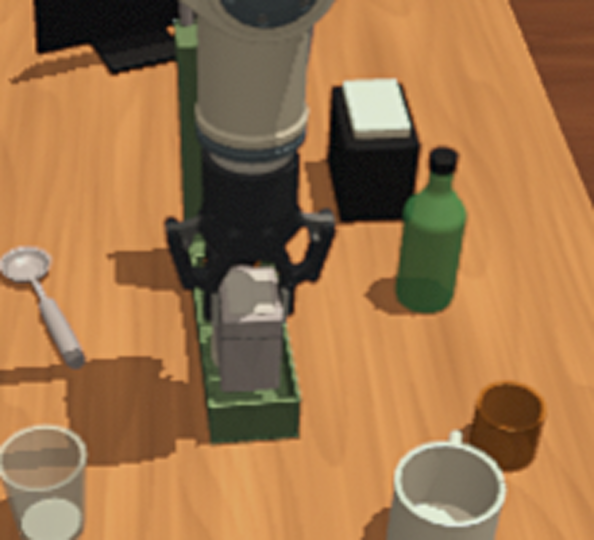

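```bash
python3 -m crank '[[0,0,0,0.2,0,0.2,-1],[0,0,0,0.1,0.5,0.1,-1],[0,0,0,0,0.8,0,-1],[0,0,0,0,0.8,0,-1],[0,0,0,0,0.8,0,-1],[0,0,0,0,0.6,0,-1],[0,0,0,0,0.3,0,-1],[0,0,0,0,0.1,0,-1],[0,0,0,0,0,0,-1],[0,0,0,0,0,0,-1]]' 60; python3 - <<'E'
from h import *
cv2.imwrite('pics/w13.png',cams.grab_frame('wrist'));print(r.sense()['eef_pos'],r.sense()['tcp_rot'])
E
```

```text
clock: 17.67
eef_pos: [561.8, 58.5, 79.1]
tcp_rot: [-1.57, 0.001, 0.043]
contact_force: [-0.5, -0.7, -2.5]
opening: 0.576
[561.87150033  58.53431394  79.18195441] [-1.57042496e+00  1.35575922e-03  4.34663867e-02]
```

View pics/w13.png

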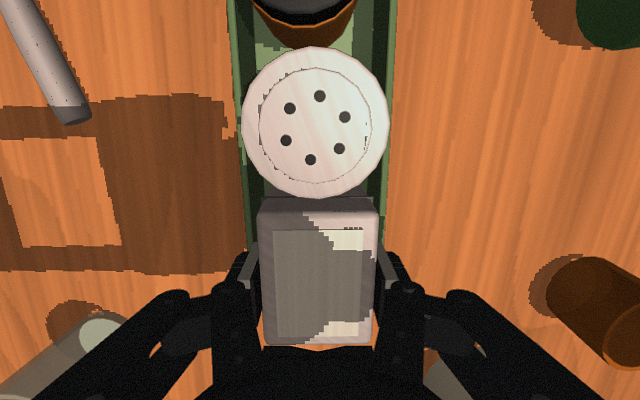

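```bash
python3 - <<'E'
from h import *
print(onz('wrist',315,197,92),onz('wrist',318,212,99.2),onz('wrist',318,200,95),onz('wrist',318,345.5,99.2))
E
python3 -m crank '[[0,0,0,0,0.2,-0.1,-1],[0,0,0,0,0.3,0,-1],[0,0,0,0,0.25,0,-1],[0,0,0,0,0.15,0,-1],[0,0,0,0,0.1,0,-1],[0,0,0,0,0,0,-1],[0,0,0,0,0,0,-1],[0,0,0,0,0,0,-1],[0,0,0,0,0,0,-1],[0,0,0,0,0,0,-1]]' 60
```

```text
[560.39643176  96.56244091  92.        ] [561.78944871  92.72995622  99.2       ] [561.63702069  96.29963719  95.        ] [564.64372472  27.53667679  99.2       ]
clock: 18.55
eef_pos: [562.8, 57.5, 69.4]
tcp_rot: [-1.57, -0.001, 0.043]
contact_force: [0.2, 1.0, -2.9]
opening: 0.571
```

```bash
python3 -m crank '[[0,0,0,0,0.1,0,-1],[0,0,0,0,0.1,0,-1],[0,0,0,0,0.1,0,-1],[0,0,0,0,0,0,0.3],[0,0,0,0,0,0,0.4],[0,0,0,0,0,0,0.7],[0,0,0,0,0,0,1],[0,0,0,0,0,0,1],[0,0,0,0,0,0,1],[0,0,0,0,-0.2,0,1]]' 60; python3 - <<'E'
from h import *
cv2.imwrite('pics/w14.png',cams.grab_frame('wrist'));print(r.sense()['eef_pos'],r.sense()['contact_force'])
E
```

```text
clock: 19.38
eef_pos: [564.2, 57.7, 71.9]
tcp_rot: [-1.57, -0.004, 0.043]
contact_force: [-0.1, 0.6, -0.4]
opening: 1.0
[564.50615518  57.71705585  72.44826504] [ 0.61361323  0.01199949 -0.55182831]
```

View pics/w14.png

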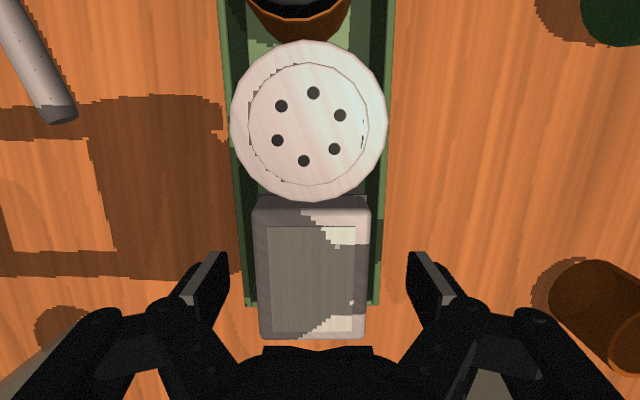

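```bash
python3 -m crank '[[0,0,0,0,-1,0,1],[0,0,0,0,-2.5,0,1],[0,0,0,0,-4,0,1],[0,0,0,0,-4,0,1],[0,0,0,0,-4,0,1],[0,0,0,0,-4,0,1],[0,-3,0,0,-4,0,1],[0,-7,0,0,-4,0,1],[0,-7,0,0,-4,0,1],[0,-7,0,0,-3,0,1]]' 40; python3 - <<'E'
from h import *
s=r.sense();print(s['qpos'],s['eef_pos'])
a=cams.grab_frame('scene');b=cams.grab_frame('side')
cv2.imwrite('pics/w15.png',cams.grab_frame('wrist'));cv2.imwrite('pics/s15.png',a);cv2.imwrite('pics/d15.png',b)
cv2.imwrite('pics/c15.png',cv2.resize(a[90:240,310:450],None,fx=4,fy=4,interpolation=cv2.INTER_CUBIC))
cv2.imwrite('pics/c16.png',cv2.resize(b[30:230,250:400],None,fx=3,fy=3,interpolation=cv2.INTER_CUBIC))
E
```

```text
clock: 20.27
eef_pos: [557.3, 56.8, 428.9]
tcp_rot: [-1.568, 0.007, 0.472]
contact_force: [2.1, -0.2, -1.0]
opening: 1.001
[ 9.86376699e-02  1.31430971e-01  1.51693416e+00  4.91292027e-04
  1.50097919e+00 -3.73256977e-01] [557.27386808  56.81784669 428.88244249]
```

View pics/c15.png

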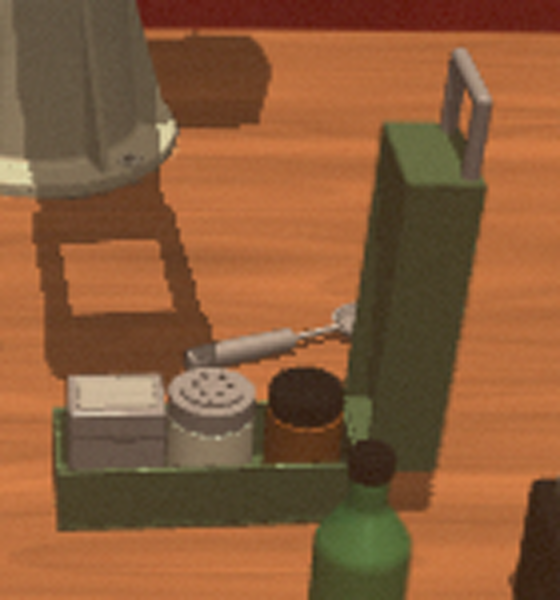

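View pics/c16.png

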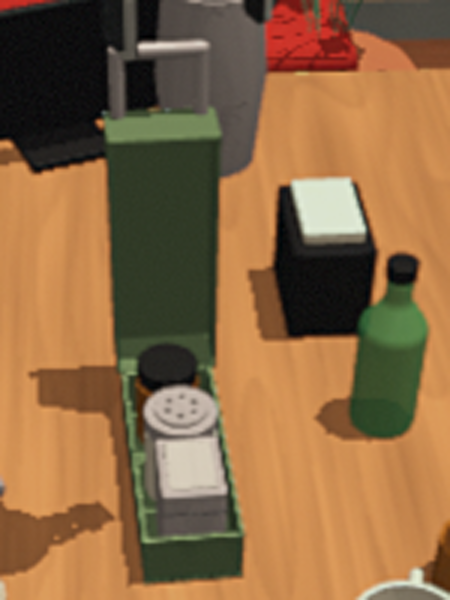

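View pics/w15.png

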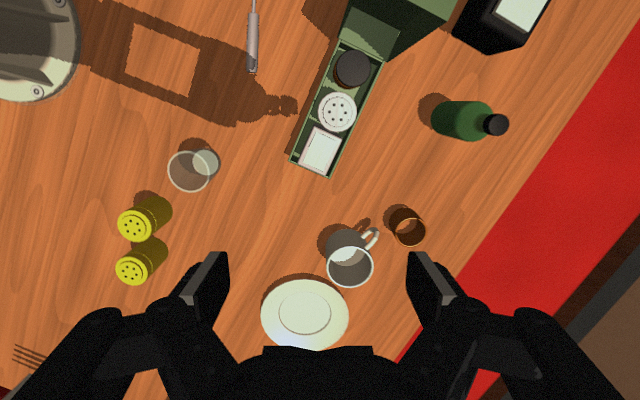

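```bash
python3 - <<'E'
from h import *
S=lambda x,y:(x/3+270,y/3+30); C=lambda x,y:(x/4.286+310,y/4.286+95)
print(tri('side',S(100,47),'scene',(428.4,109)))
E
python3 -m crank '[[0,-6.8,0,0,0,0,1],[0,-6.8,0,0,0,0,1],[0,-6.8,0,0,0,0,1],[0,-6.8,0,0,0,0,1],[0,-6.8,0,0,0,0,1],[0,-6.8,0,0,0,0,1],[0,-6.8,0,0,0,0,1],[0,-6.8,0,0,0,0,1],[0,-6.8,0,0,0,0,1],[0,-3.4,0,0,0,0,1]]' 40
```

```text
(array([549.85383012, 281.0772091 , 319.53605043]), np.float64(0.9050015111239385))
clock: 21.25
eef_pos: [550.5, 56.1, 417.7]
tcp_rot: [-1.546, 0.0, 1.629]
contact_force: [-0.6, 0.2, -0.9]
opening: 0.998
```

```bash
python3 -m crank '[[-0.5,0.3,0,1.5,0,-0.2,1],[-0.5,0.3,0,3,0,-0.2,1],[-0.4,0,0,3.5,0,-0.2,1],[0,0,0,3.5,0,-0.2,1],[0,0,0,3.5,0,-0.2,1],[0,0,0,3,0,-0.1,1],[0,0,0,2.5,0,0,1],[0,0,0,1.3,0,0,1],[0,0,0,0.5,0,0,1],[0,0,0,0,0,0,1]]' 40; python3 - <<'E'
from h import *
s=r.sense();print(s['eef_pos'],s['tcp_rot'])
cv2.imwrite('pics/w16.png',cams.grab_frame('wrist'))
print([proj('wrist',p) for p in((550,281,320),(517,280,320),(583,282,320))])
E
```

```text
clock: 22.08
eef_pos: [543.8, 285.0, 403.2]
tcp_rot: [-1.55, 0.009, 1.604]
contact_force: [-0.0, -0.7, 0.3]
opening: 1.003
[543.79218096 284.97859484 403.20604612] [-1.54993393  0.00905994  1.60432098]
[(np.float64(314.8236585214961), np.float64(216.32837280058732)), (np.float64(314.829353145614), np.float64(173.34505332268878)), (np.float64(314.8209880421137), np.float64(255.95046416680597))]
```

View pics/w16.png

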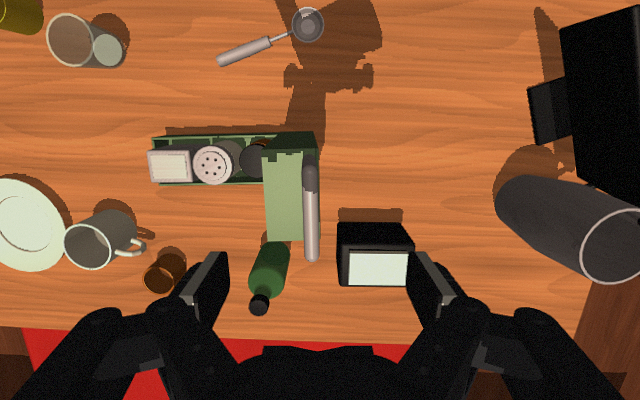

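```bash
python3 - <<'E'
from h import *
for p in((310.5,160),(311,208),(311.5,260)): print(onz('wrist',*p,320))
E
```

```text
[507.38378921 276.6087071  320.        ]
[543.49570126 277.94084337 320.        ]
[586.62891076 279.49078716 320.        ]
```

```bash
python3 -m crank '[[-0.5,-0.3,-0.2,-0.3,0,-0.2,1],[-0.5,-0.3,-0.2,-0.2,0.5,-0.1,1],[-0.2,0,0,0,1.2,0,1],[0,0,0,0,1.5,0,1],[0,0,0,0,1.5,0,1],[0,0,0,0,1,0,1],[0,0,0,0,0.4,0,1],[0,0,0,0,0.2,0,1],[0,0,0,0,0,0,1],[0,0,0,0,0,0,1]]' 40; python3 - <<'E'
from h import *
s=r.sense();print(s['eef_pos'],s['tcp_rot'])
cv2.imwrite('pics/w17.png',cams.grab_frame('wrist'))
E
```

```text
clock: 22.97
eef_pos: [549.9, 266.7, 338.9]
tcp_rot: [-1.579, 0.002, 1.605]
contact_force: [0.0, -0.2, 0.5]
opening: 1.002
[549.93459276 266.72358427 338.86840693] [-1.5791588   0.00237703  1.60476997]
```

View pics/w17.png

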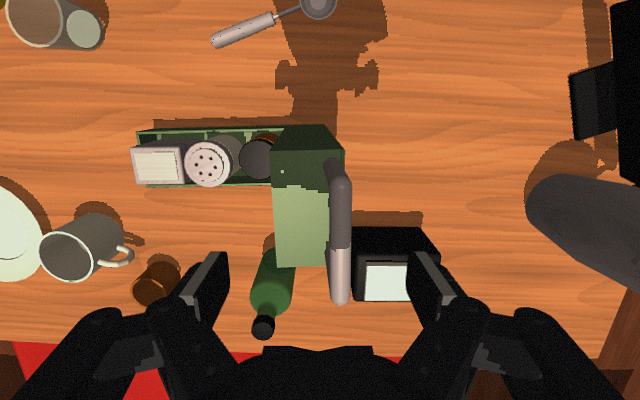

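```bash
python3 - <<'E'
from h import *
for p in((340,178),(340,240),(341,303)): print(onz('wrist',*p,317))
E
python3 -m crank '[[0.2,-0.3,0,0.5,0,0,1],[0.2,-0.3,0,0.4,0,0,1],[0,0,0,0.2,0.3,0,1],[0,0,0,0,0.6,0,1],[0,0,0,0,0.6,0,1],[0,0,0,0,0.5,0,1],[0,0,0,0,0.3,0,1],[0,0,0,0,0.1,0,1],[0,0,0,0,0,0,1],[0,0,0,0,0,0,1]]' 40; python3 - <<'E'
from h import *
s=r.sense();print(s['eef_pos'],s['tcp_rot'])
cv2.imwrite('pics/w18.png',cams.grab_frame('wrist'))
E
```

```text
[512.71821025 276.48747108 317.        ]
[548.06765825 278.49053223 317.        ]
[589.54053512 281.47298889 317.        ]
clock: 23.85
eef_pos: [549.9, 280.1, 313.5]
tcp_rot: [-1.573, 0.002, 1.618]
contact_force: [0.2, 0.1, -0.3]
opening: 1.001
[549.92758957 280.06047442 313.47812357] [-1.57329499e+00  1.50897908e-03  1.61789007e+00]
```

View pics/w18.png

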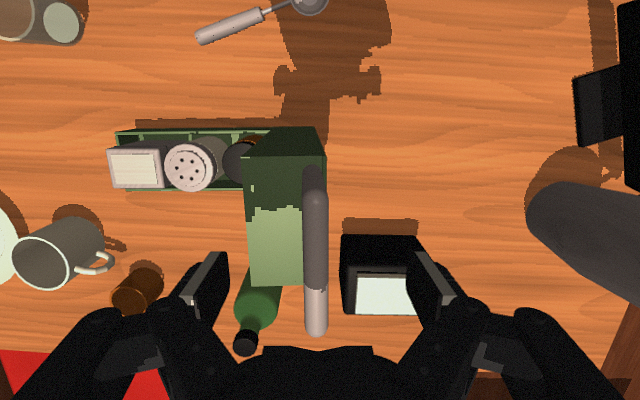

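```bash
python3 -m crank '[[0,0,0,0,0.1,0,1],[0,0,0,0,0.1,0,1],[0,0,0,0,0,0,0.4],[0,0,0,0,0,0,0],[0,0,0,0,0,0,-0.4],[0,0,0,0,0,0,-0.6],[0,0,0,0,0,0,-1],[0,0,0,0,0,0,-1],[0,0,0,0,0,0,-1],[0,0,0,0,0,0,-1]]' 40; python3 - <<'E'
from h import *
s=r.sense();print(s['eef_pos'],s['tcp_rot'])
cv2.imwrite('pics/w19.png',cams.grab_frame('wrist'))
E
```

```text
clock: 24.73
eef_pos: [550.5, 280.1, 312.6]
tcp_rot: [-1.575, 0.001, 1.618]
contact_force: [-0.7, -0.3, -0.2]
opening: 0.127
[550.47522627 280.08983414 312.63309759] [-1.57523309e+00  6.83789800e-04  1.61766788e+00]
```

View pics/w19.png

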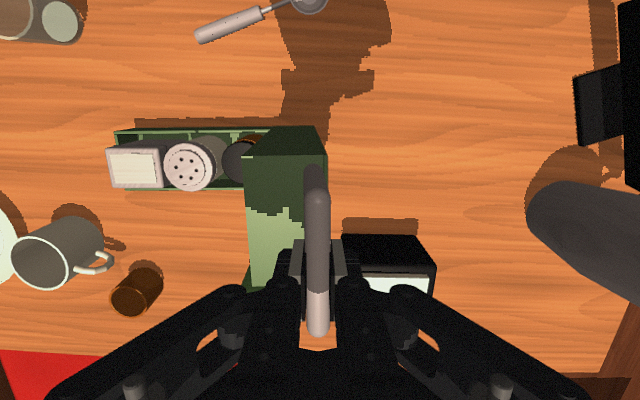

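```bash
cat > arc.py <<'E'
from h import *
def go(step,n,ramp=2):
    s=r.sense();p=s['eef_pos']
    oz=-4.1
    y=p[1]-223.2; z=p[2]-oz-50.5
    a=np.arctan2(z,-y); R=np.hypot(y,z)
    print('pos',p.round(1),'rot',s['tcp_rot'].round(3),'alpha',a.round(3),'theta~',(a-.155).round(3),'R',R.round(1),'F',s['contact_force'].round(1),'tau',s['wrist_torque'].round(1),s['opening'])
    R0=272.25
    for i in range(n):
        b=max(a-step,0.155)
        dy=-R0*(np.cos(b)-np.cos(a)); dz=R0*(np.sin(b)-np.sin(a))
        print('x %.2f y %.2f'%(dy/10,-dz/10),end=' | '); a=b
    print()
if __name__=='__main__':
    import sys; go(float(sys.argv[1]),int(sys.argv[2]))
E
python3 arc.py 0.05 11
```

```text
pos [550.5 280.1 312.6] rot [-1.575e+00  1.000e-03  1.618e+00] alpha 1.781 theta~ 1.626 R 272.2 F [ 0.5 -0.1  0.2] tau [ 0.  0. -0.] 0.12233967043198984
x -1.34 y -0.25 | x -1.35 y -0.18 | x -1.36 y -0.12 | x -1.36 y -0.05 | x -1.36 y 0.02 | x -1.36 y 0.09 | x -1.35 y 0.16 | x -1.34 y 0.22 | x -1.33 y 0.29 | x -1.31 y 0.36 | x -1.29 y 0.42 |
```

```bash
python3 -m crank '[[0,0,0,-0.6,-0.1,0,-1],[0,0,0,-1.2,-0.2,0,-1],[0,0,0,-1.3,-0.15,0,-1],[0,0,0,-1.3,-0.1,0,-1],[0,0,0,-1.3,0,0,-1],[0,0,0,-1.3,0.1,0,-1],[0,0,0,-1.3,0.15,0,-1],[0,0,0,-1,0.15,0,-1],[0,0,0,-0.5,0.1,0,-1],[0,0,0,0,0,0,-1]]' 40; python3 arc.py 0.05 11
```

```text
clock: 25.62
eef_pos: [556.3, 171.1, 314.8]
tcp_rot: [-1.579, -0.003, 1.616]
contact_force: [2.0, 1.9, -0.5]
opening: 0.121
pos [556.3 171.1 314.8] rot [-1.579 -0.003  1.616] alpha 1.379 theta~ 1.224 R 273.4 F [ 2.   1.9 -0.5] tau [ 0.6 -0.1  0.1] 0.12078778431702841
x -1.33 y 0.29 | x -1.31 y 0.36 | x -1.29 y 0.42 | x -1.27 y 0.49 | x -1.24 y 0.55 | x -1.22 y 0.61 | x -1.18 y 0.67 | x -1.15 y 0.73 | x -1.11 y 0.79 | x -1.07 y 0.84 | x -1.03 y 0.89 |
```

```bash
python3 -m crank '[[0.2,0,0.1,-0.7,0.25,0,-1],[0.2,0,0.1,-1.3,0.4,0,-1],[0,0,0,-1.3,0.45,0,-1],[0,0,0,-1.3,0.5,0,-1],[0,0,0,-1.2,0.55,0,-1],[0,0,0,-1.2,0.65,0,-1],[0,0,0,-1.1,0.7,0,-1],[0,0,0,-1,0.7,0,-1],[0,0,0,-0.5,0.4,0,-1],[0,0,0,0,0,0,-1]]' 40; python3 arc.py 0.05 11;python3 - <<'E'
from h import *
cv2.imwrite('pics/d20.png',cv2.resize(cams.grab_frame('side')[0:260,180:440],None,fx=2.3,fy=2.3))
E
```

```text
clock: 26.45
eef_pos: [561.9, 65.6, 266.3]
tcp_rot: [-1.574, 0.004, 1.617]
contact_force: [1.9, -0.5, 1.9]
opening: 0.116
pos [561.9  65.6 266.3] rot [-1.574  0.004  1.617] alpha 0.949 theta~ 0.794 R 270.5 F [ 1.9 -0.5  1.9] tau [ 0.2 -0.3  0.1] 0.11575490957137742
x -1.09 y 0.82 | x -1.04 y 0.87 | x -1.00 y 0.92 | x -0.95 y 0.97 | x -0.90 y 1.02 | x -0.85 y 1.06 | x -0.80 y 1.10 | x -0.74 y 1.14 | x -0.68 y 1.18 | x -0.62 y 1.21 | x -0.56 y 1.24 |
```

View pics/d20.png

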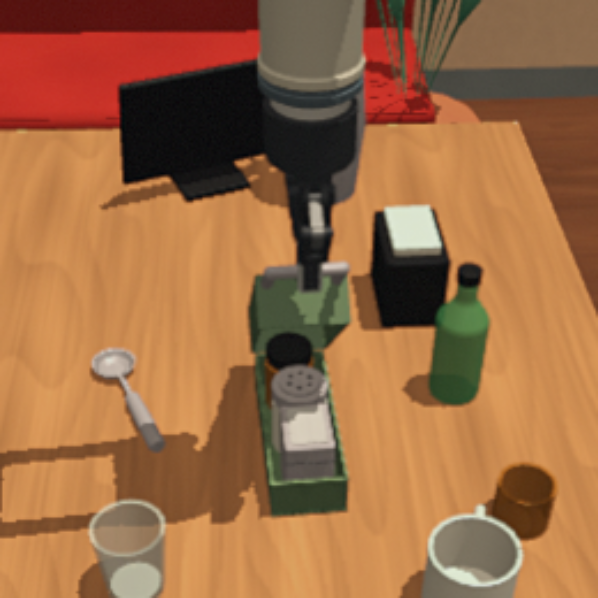

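```bash
python3 -m crank '[[0,0,0,-0.5,0.4,0,-1],[0,0,0,-1,0.8,0,-1],[0,0,0,-1,0.85,0,-1],[0,0,0,-0.95,0.9,0,-1],[0,0,0,-0.9,0.95,0,-1],[0,0,0,-0.85,1,0,-1],[0,0,0,-0.8,1.05,0,-1],[0,0,0,-0.7,1,0,-1],[0,0,0,-0.35,0.5,0,-1],[0,0,0,0,0,0,-1]]' 40; python3 arc.py 0.04 11
```

```text
clock: 27.33
eef_pos: [566.0, -9.6, 182.5]
tcp_rot: [-1.574, 0.001, 1.617]
contact_force: [4.1, 0.6, -0.4]
opening: 0.12
pos [566.   -9.6 182.5] rot [-1.574e+00  1.000e-03  1.617e+00] alpha 0.529 theta~ 0.374 R 269.6 F [ 4.1  0.6 -0.4] tau [ 0.4 -0.5  0.1] 0.11961989588891928
x -0.53 y 0.95 | x -0.49 y 0.97 | x -0.45 y 0.99 | x -0.41 y 1.01 | x -0.37 y 1.02 | x -0.33 y 1.04 | x -0.29 y 1.05 | x -0.25 y 1.06 | x -0.20 y 1.07 | x -0.06 y 0.38 | x -0.00 y -0.00 |
```

```bash
python3 -m crank '[[0,0,0,-0.35,0.5,0.1,-1],[0,0,0,-0.55,1,0.05,-1],[0,0,0,-0.5,1,0,-1],[0,0,0,-0.45,1,0,-1],[0,0,0,-0.4,1,0,-1],[0,0,0,-0.35,1,0,-1],[0,0,0,-0.3,1,0,-1],[0,0,0,-0.2,0.7,0,-1],[0,0,0,-0.1,0.3,0,-1],[0,0,0,0,0,0,-1]]' 40; python3 arc.py 0.02 6
```

```text
clock: 28.17
eef_pos: [567.7, -42.1, 96.8]
tcp_rot: [-1.576, -0.006, 1.615]
contact_force: [3.2, 1.7, 0.8]
opening: 0.124
pos [567.7 -42.1  96.8] rot [-1.576 -0.006  1.615] alpha 0.188 theta~ 0.033 R 270.1 F [3.2 1.7 0.8] tau [ 0.6 -0.5  0. ] 0.12407346101225293
x -0.10 y 0.54 | x -0.06 y 0.34 | x -0.00 y -0.00 | x -0.00 y -0.00 | x -0.00 y -0.00 | x -0.00 y -0.00 |
```

Nearly closed; lower gently until contact.

```bash
python3 -m crank '[[0,0,0,0,0.2,0,-1],[0,0,0,-0.05,0.2,0,-1],[0,0,0,0,0.2,0,-1],[0,0,0,0,0.2,0,-1],[0,0,0,0,0.1,0,-1],[0,0,0,0,0.1,0,-1],[0,0,0,0,0.1,0,-1],[0,0,0,0,0.1,0,-1],[0,0,0,0,0,0,-1],[0,0,0,0,0,0,-1]]' 40; python3 arc.py 0.02 1;python3 - <<'E'
from h import *
cv2.imwrite('pics/d21.png',cv2.resize(cams.grab_frame('side')[60:290,220:440],None,fx=2.5,fy=2.5))
a=cams.grab_frame('scene')
cv2.imwrite('pics/s21.png',cv2.resize(a[90:260,270:450],None,fx=3.5,fy=3.5))
E
```

```text
clock: 29.0
eef_pos: [568.0, -43.4, 88.9]
tcp_rot: [-1.577, -0.005, 1.617]
contact_force: [2.9, 2.6, -2.1]
opening: 0.126
pos [568.  -43.4  88.9] rot [-1.577 -0.005  1.617] alpha 0.158 theta~ 0.003 R 270.0 F [ 2.9  2.6 -2.1] tau [ 0.6 -0.5  0.1] 0.12558523385390782
x -0.01 y 0.08 |
```

View pics/d21.png

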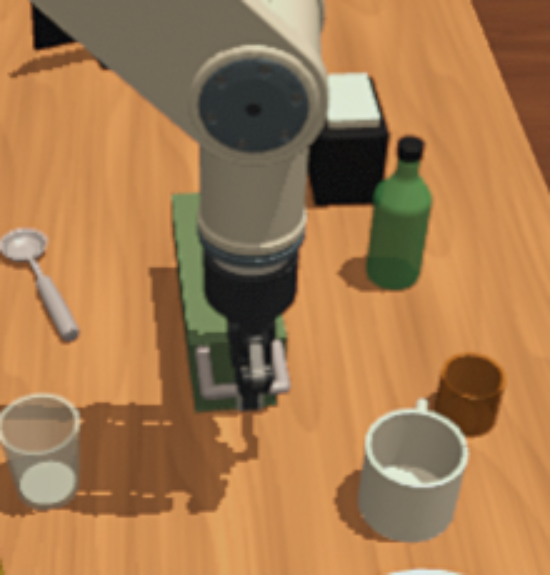

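View pics/s21.png

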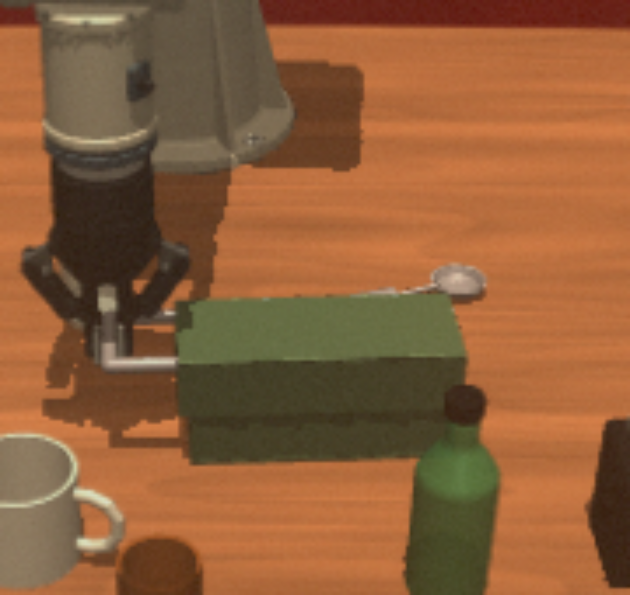

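```bash
python3 -m crank '[[0,0,0,0,0.1,0,-1],[0,0,0,0,0.1,0,-1],[0,0,0,0,0.1,0,-1],[0,0,0,0,0.1,0,-1],[0,0,0,0,0.1,0,-1],[0,0,0,0,0.1,0,-1],[0,0,0,0,0.1,0,-1],[0,0,0,0,0,0,-1],[0,0,0,0,0,0,-1],[0,0,0,0,0,0,-1]]' 40; python3 arc.py 0.02 1
```

```text
clock: 29.93
eef_pos: [568.0, -43.5, 88.6]
tcp_rot: [-1.577, -0.005, 1.618]
contact_force: [2.3, 2.4, 1.6]
opening: 0.118
pos [568.  -43.5  88.6] rot [-1.577 -0.005  1.618] alpha 0.157 theta~ 0.002 R 270.0 F [2.3 2.4 1.6] tau [ 0.5 -0.3  0.1] 0.11806206129756479
x -0.01 y 0.06 |
```

```bash
python3 -m crank '[[0,0,0,0,0.2,0,-1],[0,0,0,0,0.3,0,-1],[0,0,0,0,0.3,0,-1],[0,0,0,0,0.4,0,-1],[0,0,0,0,0.4,0,-1],[0,0,0,0,0.4,0,-1],[0,0,0,0,0.4,0,-1],[0,0,0,0,0.4,0,-1],[0,0,0,0,0.4,0,-1],[0,0,0,0,0.4,0,-1]]' 40; python3 arc.py 0.02 1
```

```text
clock: 30.77
eef_pos: [569.6, -43.5, 86.0]
tcp_rot: [-1.58, -0.004, 1.618]
contact_force: [-15.8, 4.6, 52.3]
opening: 0.122
pos [569.6 -43.5  86. ] rot [-1.58  -0.004  1.618] alpha 0.148 theta~ -0.007 R 269.6 F [-15.8   4.6  52.3] tau [0.7 2.4 0.1] 0.12232525105619912
x 0.03 y -0.20 |
```

```bash
python3 -m crank '[[0,0,0,0,-0.1,0,-1],[0,0,0,0,0,0,-1],[0,0,0,0,0,0,-1],[0,0,0,0,0,0,-0.6],[0,0,0,0,0,0,-0.4],[0,0,0,0,0,0,-0.3],[0,0,0,0,0,0,-0.3],[0,0,0,0,0,0,-0.3],[0,0,0,0,0,0,-0.3],[0,0,0,0,0,0,-0.3]]' 20; python3 arc.py 0.02 1;python3 - <<'E'
from h import *
cv2.imwrite('pics/w22.png',cams.grab_frame('wrist'))
E
```

```text
clock: 31.6
eef_pos: [565.8, -44.6, 85.9]
tcp_rot: [-1.572, -0.004, 1.617]
contact_force: [-0.6, -0.3, -0.2]
opening: 0.352
pos [565.8 -44.6  85.9] rot [-1.572 -0.004  1.617] alpha 0.146 theta~ -0.009 R 270.7 F [-0.6 -0.3 -0.2] tau [ 0.  0. -0.] 0.35239374623161857
x 0.03 y -0.23 |
```

View pics/w22.png

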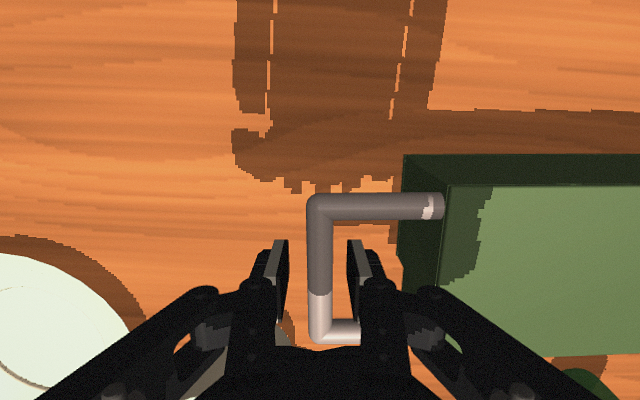

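Released with clearance on both sides; lift straight up.

```bash
python3 -m crank '[[0,0,0,0,-0.4,0,-0.3],[0,0,0,0,-0.8,0,-0.3],[0,0,0,0,-1.5,0,-0.3],[0,0,0,0,-2.5,0,-0.3],[0,0,0,0,-3,0,-0.3],[0,0,0,0,-3,0,-0.3],[0,0,0,0,-3,0,-0.3],[0,0,0,0,-2,0,-0.3],[0,0,0,0,-1,0,-0.3],[0,0,0,0,0,0,-0.3]]' 20; python3 - <<'E'
from h import *
s=r.sense();print(s['eef_pos'],s['contact_force'])
cv2.imwrite('pics/d23.png',cams.grab_frame('side'))
cv2.imwrite('pics/s23.png',cams.grab_frame('scene'))
a=cv2.imread('pics/s23.png');cv2.imwrite('pics/s23c.png',cv2.resize(a[150:260,270:450],None,fx=4,fy=4,interpolation=cv2.INTER_CUBIC))
cv2.imwrite('pics/w23.png',cams.grab_frame('wrist'))
E
```

```text
clock: 32.48
eef_pos: [564.4, -45.0, 270.6]
tcp_rot: [-1.572, -0.003, 1.618]
contact_force: [0.6, -0.4, -0.2]
opening: 0.351
[564.42461502 -45.03988193 270.59235331] [ 0.6015775  -0.36900934 -0.23215586]
```

View pics/d23.png

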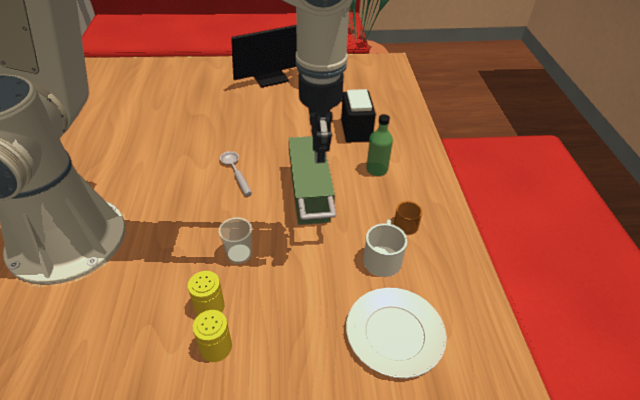

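View pics/s23c.png

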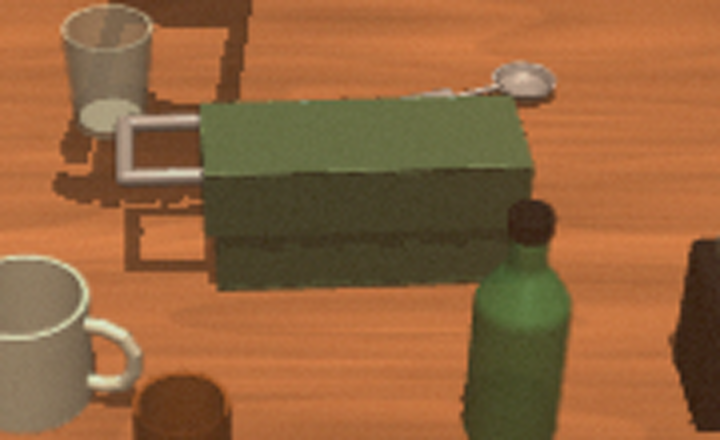

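View pics/w23.png

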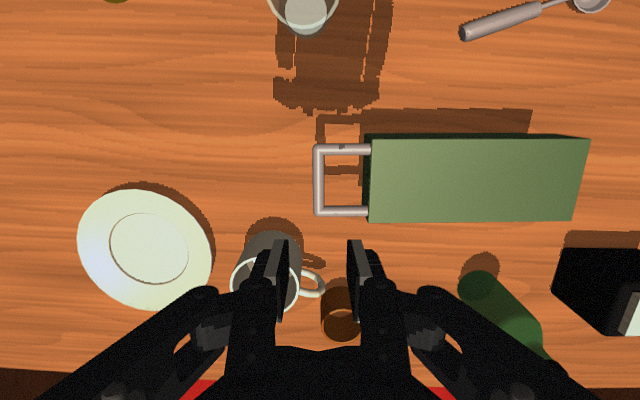

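```bash
python3 - <<'E'
from h import *
print(tri('side',(317,212),'scene',(301.3,187)))
from rig import order
order.sign_off()
E
```

```text
(array([565.27656117, -39.88695479,  96.72918261]), np.float64(6.190360658781359))
the job is handed in; nothing more can be done
```

The shaker and the tin stand upright in the caddy in a row with the jar, and the cover is down and released. I handed the job in at about 32.5 s of the 72 allowed. The hand-in returned no verdict.

- **Placing:** I used the white shaker, not either of the two yellow look-alikes. Both it and the tin were lowered to within about 1–2 mm of the floor before I opened the gripper. A picture before closing showed all three upright, with small gaps between them.
- **Cover:** I held the bar the whole way down, from about 1.63 rad, averaging about 0.5 rad/s, well under the 2.5 rad/s limit. At the bottom I pressed until it stopped moving, at 52 N on the wrist, with the cover angle worked out from the gripper position near zero. I then opened the gripper only part way, so the fingers cleared the cover's end, and lifted off.
- **Last checks:** The final pictures show the cover sitting flush on the tray and the bystanders apparently where they started. Contact force was close to zero and the gripper clear, at 270 mm.
- **Disagreement:** My last check of the bar height from two cameras gave 97 mm, against the 92 mm expected when closed. The two sight lines missed each other by 6 mm, so I judged it too rough to contradict the hard stop. I handed in without repeating it.

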